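Dry the tea cups on the sliding carrier and hang them up

ROBOT

A 6-joint arm with a two-finger parallel gripper is mounted at the origin on the work surface. World frame = base frame: x ahead of the robot, y to its left, z up, the work surface at z = 0. Lengths are in m, angles in degrees, forces in N, time in s.
With the tool pointing down it reaches from about 0.25 to 0.725 m from the base axis. Payload 9.7 kg.
Tool frame: the origin (TCP) lies on the centre line of the jaws, within the pads' length; the fingertips stand tip_extent ahead of it and the grasp point (between the pads) lies 3 mm ahead of it (tip_extent is the distance from the TCP to the fingertips, in m); z points along the fingers, y is the line along which they close (so a half turn about z gives the same grasp; the last joint's range is limited). The gripper opens to 85 mm and grips with 20 to 120 N. Pads are 22 mm wide; open, the fingers measure 114 mm over their backs; the gripper's body (76 mm by 85 mm) begins 54 mm behind the grasp point. The pads swing forward as they close: fully open they stand 13 mm farther back than shut.
Start: joints at [71.104, 4.979, 10.078, 95.1, 0, 90], TCP at [0.178, 0.52, 0.253] pointing down, gripper open.
Joint ranges: [-179.16, 179.16], [-48.56, 103.87], [-65.8, 70.77], [-126.05, 130.52], [-82.76, 87.17], [-180, 180]. Speed limits (degrees/s): [127.2, 127.2, 147.25, 180, 180, 180].

INTERFACE

Orientations are given as [roll, pitch, yaw] about the fixed x, y, z axes, in that order (R = Rz(yaw) Ry(pitch) Rx(roll)).
In Python, from workcell import * gives the robot as it stands.
- The arm moves only by the tool servo_tool, never from a script. Its argument "rows" is a list of rows, each an object with "offset": the shift along the tool's x, y, z as a fraction of full scale, a list of three; "yaw": the turn about the tool's z as a fraction of full scale; "claw": the closure, from 0 (fully open) to 1 (shut). A call has 1 to 12 rows; each row is the pose to reach, as a shift and turn from the pose commanded when the call began, along the tool's axes at that moment, turning the shorter way round; what a row does not reach only later rows make up. Full scale, the value 1, is 0.1 m for a shift and pi rad for a turn. A row lasts 1/8 s, in which the tool goes at most 62.5 mm and 10.7 degrees, less where a joint would pass 70% of its speed; a pose out of reach is approached as far as the arm can. A call with a number of a shift or a turn outside -1 to 1 is refused whole. A call with a gripper value outside its range is refused whole. The fingers move at their own pace and stop on an object; "squeeze" is the grip in N (left out, the last holds). Time passes only in rows, so rows that repeat a pose let the fingers close. It gives the time, the measured TCP pose, the force, the opening and the grip force at its end, in the units of the state.
- get_obs(): the state, without advancing time (a new reading comes with each control period).
- camera(name): name is "scene" or "top"; returns (picture, depth): 480x640x3 uint8, red, green, blue; 480x640 float32, m along the optical axis (not along the pixel's ray), 0 where there is no reading.
- camera_info(name): a dict with "fx", "fy", "cx", "cy" (pixels), "cam_to_world" (4x4, takes a point from camera to world coordinates). Camera axes: x right, y up, looking along -z (the intrinsics and any distortion apply to the point x, -y, -z); pixel columns grow to the right and rows downward; lengths in m; the calibration is good to about 2 mm. A picture is of the moment at which its call begins. camera_info takes no time and is no camera call.
- job_done(): hands the job in; it is judged then, once.
The state is a dict: "time": time; "q": joint angles; "qd": joint speeds; "joint_efforts": joint torques, N m; "ee_pos": TCP position; "tcp_rot": TCP orientation; "wrist_force": force on the tool from outside, world axes, zero at the start; "torque": the same for the moment, N m; "opening": finger opening in m; "grasp_force": force on a finger pad.
Only numpy, scipy, OpenCV 4.12 (cv2) and the standard library are available. Lean on these libraries where they do the work, as an engineer would, in place of code of your own. Each camera call takes 0.05 s, during which the arm holds its last target. There are 200 camera calls.

TASK

Fetch the empty sliding carrier back to its loading station (the green mark at the left end of its track) and stand every enamel cup on the counter upright on it. Then push the loaded carrier to the next station (orange mark, in front of the dryer) until it clicks into its detent, press the red start plunger fully down, and push the carrier on to the last station (blue mark) with all the cups still standing on it. Finally hang every cup by its handle on the hooks of the wooden stand, leaving the carrier at the last station and the jar, tin and teaspoon where they are.

Things in the scene. Friction and masses are not known exactly. Their poses are not given: they have to be found in the camera images.
- cup_mustard: mustard yellow enamel cup, 56 mm across, 62 tall, wall 3.5, about 130 g; may be absent. Origin: centre of underside; z up. Handle of 8 mm bar on its +y side, to 60 mm from the axis; the opening in it runs along the cup's x, 28 to 52 mm from the axis, 21 to 50 mm high. Grip from above across the body, fingers on its -x and +x sides
- cup_navy: navy blue enamel cup, 56 mm across, 62 tall, wall 3.5, about 130 g; may be absent. Origin: centre of underside; z up. Handle of 8 mm bar on its +y side, to 60 mm from the axis; the opening in it runs along the cup's x, 28 to 52 mm from the axis, 21 to 50 mm high. Grip from above across the body, fingers on its -x and +x sides
- cup_sage: sage green enamel cup, 56 mm across, 62 tall, wall 3.5, about 130 g; may be absent. Origin: centre of underside; z up. Handle of 8 mm bar on its +y side, to 60 mm from the axis; the opening in it runs along the cup's x, 28 to 52 mm from the axis, 21 to 50 mm high. Grip from above across the body, fingers on its -x and +x sides
- cup_mustard_loop (a point): the centre of the opening of the mustard cup's handle, 40 mm from the cup's axis along its +y and 35.5 mm above its underside
- cup_navy_loop (a point): the centre of the opening of the navy cup's handle, 40 mm from the cup's axis along its +y and 35.5 mm above its underside
- cup_sage_loop (a point): the centre of the opening of the sage cup's handle, 40 mm from the cup's axis along its +y and 35.5 mm above its underside
- slide: fixed slide unit, white base 110 (x) by 550 mm (y), origin at the centre of its underside. Flat colour marks along its front (-x) side show the stations: green (loading) at y = +100 mm, orange (dryer) at y = 0, blue (last) at y = -100. Behind the track (x 80 to 130 mm, y within 160) stands the grey dryer bar, 90 mm high
- carrier (a joint): carrier travel in m, growing to the slide's -y: 0 loading (green), 0.100 dryer (orange), 0.200 last station (blue); stops 3 mm beyond the ends. A sprung roller drops into a notch at each station and centres the carrier within 1 mm if let go less than 4 mm off. Leaving or entering a notch takes about 5 N, sliding 1 to 2 N; it stays where left
- carrier_deck (a point): centre of the carrier's deck, 33 mm above the counter; axes as the slide's. The carrier is an aluminium tray 100 (x) by 320 mm (y) with a rim 8 mm above the deck and cork spots at y = -100, 0 and +100 mm: room for three cups with handles along y
- carrier_post (a point): centre of the top of the carrier's upright wooden push post: 16 mm in diameter, 75 mm tall, top 107 mm above the counter, 80 mm in front (-x) of the deck's centre. It may be pushed from either side or gripped from above, fingers on its -y and +y sides
- plunger (a joint): how far the red start plunger is pressed down, in m: 0 up, 0.018 fully down; a spring of about 3 N at the top and 8 N at the bottom returns it
- plunger_top (a point): the centre of the top of the red plunger button (40 mm in diameter), 90 mm above the counter when up; it stands on a grey box 70 mm square
- stand: fixed wooden cup stand, base 90 (x) by 300 mm (y), origin at the centre of its underside. Posts 12 mm square, 174 mm high, at y = -120, 0, +120 mm; from each a hook of 7 mm bar runs level to -x, 165 mm above the counter, 85 mm long, tip turned up 9 mm. A cup let go with its handle over a hook swings down to hang, reaching about 90 mm below it
- hook0 (a point): the point on the centre line of a hook 45 mm out from its post and 165 mm above the counter (post at y = -120 mm of the stand); axes as the stand's: the hook points to -x
- hook1 (a point): the point on the centre line of a hook 45 mm out from its post and 165 mm above the counter (post at y = 0 mm of the stand); axes as the stand's: the hook points to -x
- hook2 (a point): the point on the centre line of a hook 45 mm out from its post and 165 mm above the counter (post at y = 120 mm of the stand); axes as the stand's: the hook points to -x
- sugar_jar: glass jar, 48 mm across, 75 mm tall, to be left where it is; origin at the centre of its underside
- tea_tin: blue tin, 56 mm across, 85 mm tall, to be left where it is; origin at the centre of its underside
- spoon: teaspoon lying flat, to be left where it is; origin at the centre of its underside

How it is judged:
By the outcome, as a careful person would: the job done as asked, in the order asked, and still so for the second after the job is handed in, with the robot touching nothing.
Of cup_mustard, cup_navy, cup_sage only 2 to 3 are there at a start; the rules pass over those that are not, and their reading is None.
At some moment in a run one of cup_mustard, cup_navy, cup_sage may be knocked a few centimetres aside while the robot is not near it.
It also fails if it takes over 210 s, if anything falls off the work surface, if the arm or the gripper's body presses on something with over 40 N, if the wrist force passes 120 N, or if a joint passes its speed limit or range.

## Working session

There is one attempt and no reset: what is moved stays moved. The work goes in short steps, Python scripts to look and compute and a tool call to move; the robot and the scene stay as the last step left them, time stands still between calls to the robot, and variables do not carry over. Pictures are saved under pics/ and viewed, at most 17 in all, crops included, and the job is handed in when it is done.

Besides the shell and the picture viewer there is one more tool, called as name([rows], argument=value, ...), one row to a line, values as JSON. servo_tool: Moves the arm, as the interface text tells. Its arguments: {"type":"object","properties":{"rows":{"type":"array"},"squeeze":{"type":"number"}},"required":["rows"]}

```bash
mkdir -p pics; ls
python3 - <<'E'
from workcell import *
import cv2,numpy as np
for n in("scene","top"):
    p,d=camera(n); np.savez(f"pics/{n}0.npz",p=p,d=d); cv2.imwrite(f"pics/{n}0.png",p[:,:,::-1])
    i=camera_info(n); print(n,i)
o=get_obs();print(o)
E
```

```text
pics
scene {'fx': 501.71564367210794, 'fy': 501.71564367210794, 'cx': 316.224030759664, 'cy': 244.5577688278336, 'cam_to_world': array([[-0.17832969, -0.82261669,  0.53990768,  1.10265062],
       [ 0.98393861, -0.15351996,  0.09108481,  0.0947021 ],
       [ 0.00795872,  0.54747914,  0.83678148,  1.0468438 ],
       [ 0.        ,  0.        ,  0.        ,  1.        ]])}
top {'fx': 578.2765113223408, 'fy': 578.2765113223408, 'cx': 319.517287974594, 'cy': 243.4424409305833, 'cam_to_world': array([[-1.74116249e-02,  9.93230021e-01, -1.14851907e-01,
         3.27573910e-01],
       [-9.99848006e-01, -1.73991529e-02,  1.11114760e-03,
        -2.69808596e-02],
       [-8.94700733e-04,  1.14853797e-01,  9.93382004e-01,
         1.55684488e+00],
       [ 0.00000000e+00,  0.00000000e+00,  0.00000000e+00,
         1.00000000e+00]])}
{'time': 0.1, 'q': array([7.11065446e+01, 5.00766361e+00, 1.00385843e+01, 9.50984159e+01,
       4.06744595e-04, 9.00012589e+01]), 'qd': array([ 0.02347661, -0.13254989,  0.31573094, -0.03909721,  0.08587991,
        0.0254    ]), 'joint_efforts': array([ 6.25249540e-04, -5.21558297e+01,  4.65654051e+01,  1.59614731e-02,
       -3.05513174e-05, -1.12897749e-05]), 'ee_pos': array([0.178037  , 0.52020318, 0.25265301]), 'tcp_rot': array([-1.79932505e+02, -4.05261261e-04,  1.61105285e+02]), 'wrist_force': array([-0.23044306, -0.41181021,  0.31259678]), 'torque': array([-0.04207479, -0.00764947, -0.00079301]), 'grasp_force': 0.0, 'opening': 0.0854908347855842}
```

View pics/top0.png

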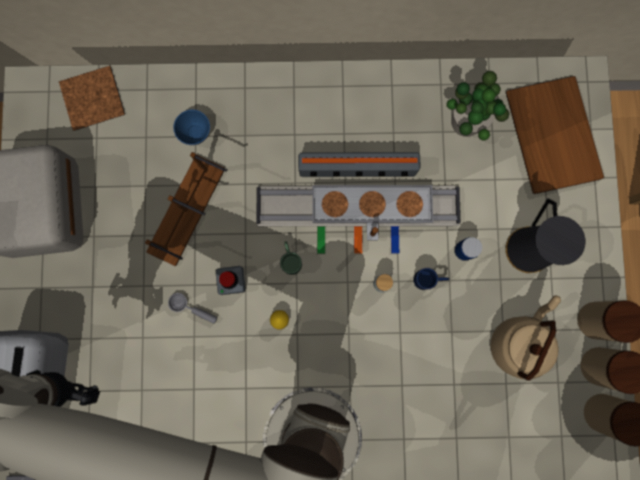

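View pics/scene0.png

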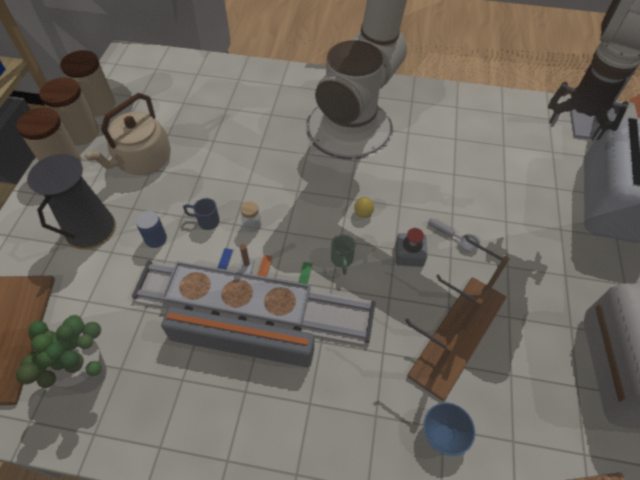

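Top view: stand at about (187,210), slide (358,205) with the carrier on its right, sage cup (291,263), navy cup (427,279), plunger (229,280), post (375,230). There is a yellow thing at (279,319). Next I'll zoom in and measure.

```bash
cat > h.py <<'E'
from workcell import *
import cv2,numpy as np
class V:
    def __init__(s,n,f=None):
        if f: z=np.load(f); s.p,s.d=z["p"],z["d"]
        else: s.p,s.d=camera(n)
        i=camera_info(n); s.i=i; s.M=np.array(i["cam_to_world"])
        s.hsv=cv2.cvtColor(s.p,cv2.COLOR_RGB2HSV)
        v,u=np.mgrid[0:480,0:640]
        r=np.stack([(u-i["cx"])/i["fx"],-(v-i["cy"])/i["fy"],-np.ones_like(u,float)],-1)
        s.r=r@s.M[:3,:3].T; s.o=s.M[:3,3]
        s.W=s.o+s.r*s.d[...,None]          # world points from depth
    def ray(s,u,v,z):
        i=s.i; r=s.M[:3,:3]@np.array([(u-i["cx"])/i["fx"],-(v-i["cy"])/i["fy"],-1])
        return s.o+r*(z-s.o[2])/r[2]
    def pix(s,P):
        c=s.M[:3,:3].T@(np.array(P)-s.o); i=s.i
        return i["cx"]+i["fx"]*c[0]/-c[2], i["cy"]-i["fy"]*c[1]/-c[2]
    def mask(s,lo,hi,box=None):
        m=cv2.inRange(s.hsv,np.array(lo),np.array(hi))
        if box: 
            k=np.zeros_like(m);u0,v0,u1,v1=box;k[v0:v1,u0:u1]=1;m=m*k
        return m
E
python3 - <<'E'
from h import *
T=V("top","pics/top0.npz");S=V("scene","pics/scene0.npz")
def bright(a):return cv2.convertScaleAbs(a,alpha=1.7,beta=10)
c=cv2.resize(bright(T.p[140:340,140:490]),None,fx=2.28,fy=2.28,interpolation=cv2.INTER_CUBIC)
cv2.imwrite("pics/top0c.png",c[:,:,::-1])
c=cv2.resize(bright(S.p[170:400,120:520]),None,fx=2,fy=2,interpolation=cv2.INTER_CUBIC)
cv2.imwrite("pics/scene0c.png",c[:,:,::-1])
for nm,(u,v) in dict(sage=(291,263),navy=(427,279),yellow=(279,319),red=(229,279),jar=(384,284),tin=(468,248),post=(375,230),spots=(335,204),spotm=(372,204),spotr=(409,204),deckL=(320,190),spoon=(180,300),dryer=(360,159),standtop=(188,205)).items():
    print(nm,T.W[v,u].round(3),S.pix(T.W[v,u]),T.hsv[v,u])
E
```

```text
sage [0.455 0.049 0.006] (np.float64(341.65730847329723), np.float64(256.9691373675118)) [57 58 48]
navy [ 0.406 -0.315  0.009] (np.float64(204.04588801312374), np.float64(218.05441375439253)) [110 162  33]
yellow [0.307 0.079 0.053] (np.float64(363.40867231232943), np.float64(199.73350899567748)) [ 24 208 159]
red [0.411 0.203 0.085] (np.float64(411.7655700624036), np.float64(233.53389324851685)) [  1 225  86]
jar [ 0.391 -0.192  0.077] (np.float64(249.46267694603068), np.float64(204.23259176069502)) [ 17 130 155]
tin [ 0.479 -0.408  0.085] (np.float64(150.77579522660216), np.float64(217.82374806307323)) [120   5 143]
post [ 0.527 -0.17   0.106] (np.float64(242.4533510094035), np.float64(245.1729480625308)) [ 12 173 100]
spots [ 0.61  -0.072  0.029] (np.float64(278.8926618813624), np.float64(300.52061261695246)) [ 13 151 105]
spotm [ 0.606 -0.17   0.04 ] (np.float64(236.59552954707917), np.float64(289.7595322376473)) [ 13 151 105]
spotr [ 0.606 -0.27   0.032] (np.float64(194.90931960898268), np.float64(284.3085605230858)) [ 13 154 116]
deckL [ 0.648 -0.032  0.033] (np.float64(292.5605170634876), np.float64(317.91308371185795)) [120   4 130]
spoon [0.362 0.348 0.   ] (np.float64(465.5356937092505), np.float64(245.3940457055915)) [135  10 100]
dryer [ 0.718 -0.138  0.081] (np.float64(234.7409863066842), np.float64(330.06412158855835)) [ 10 221 150]
standtop [0.588 0.29  0.17 ] (np.float64(455.9534322483941), np.float64(288.2924141924276)) [ 8 74 38]
```

View pics/top0c.png

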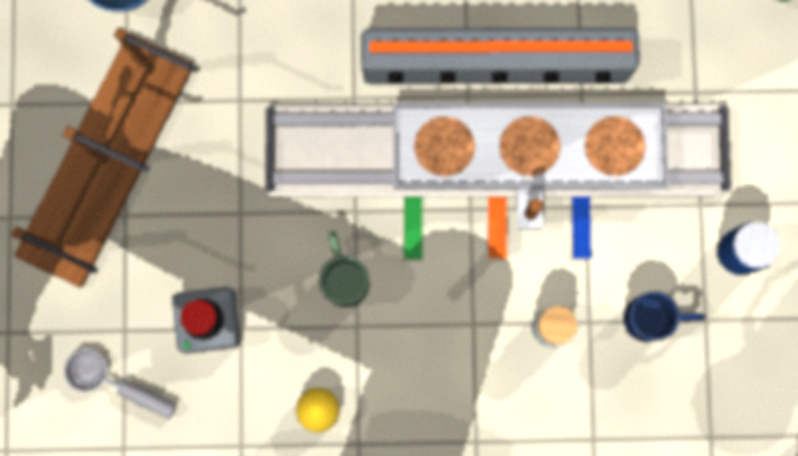

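View pics/scene0c.png

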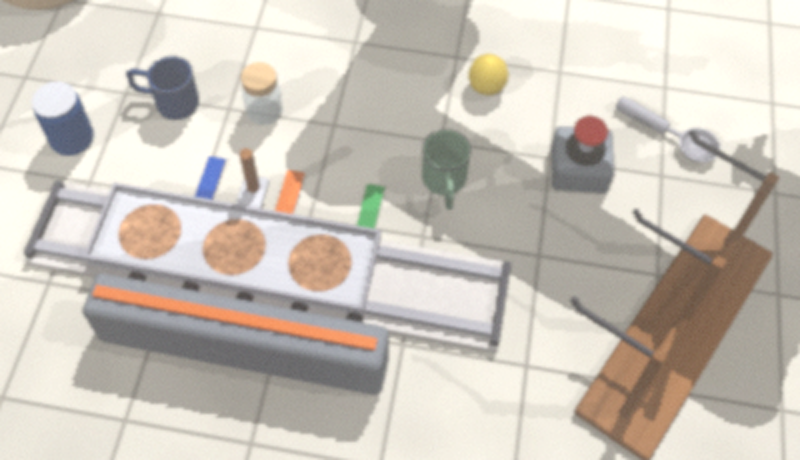

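Two cups only: sage (crop 345,280; handle up) and navy (652,315; handle right). The yellow item is a lemon. The stand's hooks point towards the track. Next I'll measure everything.

```bash
cat >> h.py <<'E'
def cup(views,c0,lo,hi):
    "rim circle centre and handle direction from coloured depth points of all views"
    P=np.concatenate([v.W[(v.mask(lo,hi)>0)&(v.d>0)&(np.hypot(v.W[...,0]-c0[0],v.W[...,1]-c0[1])<.11)&(v.W[...,2]>.004+c0[2])&(v.W[...,2]<c0[2]+.075)] for v in views])
    R=P[P[:,2]>c0[2]+.057]
    from scipy.optimize import least_squares
    f=least_squares(lambda q:np.hypot(R[:,0]-q[0],R[:,1]-q[1])-.0265,c0[:2],loss="soft_l1",f_scale=.002)
    c=f.x; D=P[:,:2]-c; r=np.hypot(*D.T); H=D[(r>.040)&(r<.07)&(P[:,2]>c0[2]+.008)]
    h=H.mean(0) if len(H) else np.zeros(2)
    return dict(c=c.round(4),nrim=len(R),zr=np.percentile(R[:,2],[50,95]).round(4),rms=round(float(np.sqrt(np.mean(f.fun**2))),4),nh=len(H),rh=np.hypot(*h).round(4),yaw=round(float(np.degrees(np.arctan2(h[1],h[0])))-90,1))
SAGE=((40,25,15),(88,255,255)); NAVY=((105,70,10),(125,255,140))
E
python3 - <<'E'
from h import *
import workcell; print([n for n in dir(workcell) if not n.startswith('_')])
T=V("top","pics/top0.npz");S=V("scene","pics/scene0.npz")
for n,c,k in(("sage",(.45,.05,0),SAGE),("navy",(.405,-.275,0),NAVY)):
    for v in([T],[S],[T,S]): print(n,cup(v,c,*k))
def cen(m):
    n,l,s,c=cv2.connectedComponentsWithStats(m); i=1+np.argmax(s[1:,4]); return c[i],s[i],l==i
# marks
for n,lo,hi,b in(("green",(50,120,50),(75,255,255),(300,220,345,260)),("orange",(5,180,60),(15,255,255),(345,222,369,260)),("blue",(105,150,60),(125,255,255),(385,222,405,260)),("red",(0,150,40),(6,255,255),(215,265,245,290)),("red2",(170,150,40),(180,255,255),(215,265,245,290))):
    m=T.mask(lo,hi,b)
    if m.any():
        c,s,l=cen(m); print(n,c.round(1),s,T.ray(*c,0).round(4),T.ray(*c,.09).round(4),np.median(T.W[l],0).round(4))
m=T.mask((8,90,60),(20,255,255),(318,188,428,220))
n,l,s,c=cv2.connectedComponentsWithStats(m)
for i in range(1,n):
    if s[i,4]>80: print("spot",c[i],s[i,4],T.ray(*c[i],.033).round(4),np.median(T.W[l==i][:,2]))
# post
for v,nm in((T,"T"),(S,"S")):
    W=v.W; k=(np.hypot(W[...,0]-.527,W[...,1]+.165)<.03)&(W[...,2]>.098)&(W[...,2]<.115); P=W[k]; print("post",nm,len(P),P.mean(0).round(4))
    k=(np.hypot(W[...,0]-.411,W[...,1]-.203)<.04)&(W[...,2]>.078)&(W[...,2]<.098); P=W[k]; print("plung",nm,len(P),P.mean(0).round(4),np.ptp(P,0))
    k=(W[...,0]>.36)&(W[...,0]<.75)&(W[...,1]>.15)&(W[...,1]<.48)
    B=W[k&(W[...,2]>.008)&(W[...,2]<.035)&(cv2.inRange(v.hsv,np.array((0,70,0)),np.array((20,255,255)))>0)]
    print("base",nm,len(B),np.percentile(B[:,2],[10,50,90]).round(4),cv2.minAreaRect(B[:,:2].astype(np.float32)*1000))
    H=W[k&(W[...,2]>.155)&(W[...,2]<.185)]; H=H[np.lexsort(H.T)]; print("hook",nm,len(H)); np.save(f"pics/h{nm}.npy",H)
H=np.concatenate([np.load("pics/hT.npy"),np.load("pics/hS.npy")])
t=np.radians(67); 
for c in H[::max(1,len(H)//60)]: print(c.round(3).tolist(),end=' ')
E
```

```text
['PlanningError', 'camera', 'camera_info', 'get_obs', 'job_done', 'tip_extent']
sage {'c': array([0.4527, 0.0479]), 'nrim': 110, 'zr': array([0.0611, 0.0654]), 'rms': 0.0045, 'nh': 20, 'rh': np.float64(0.0485), 'yaw': -76.6}
sage {'c': array([0.4567, 0.0498]), 'nrim': 79, 'zr': array([0.0602, 0.0639]), 'rms': 0.0058, 'nh': 32, 'rh': np.float64(0.0504), 'yaw': -76.6}
sage {'c': array([0.4543, 0.0486]), 'nrim': 189, 'zr': array([0.0608, 0.065 ]), 'rms': 0.0055, 'nh': 57, 'rh': np.float64(0.0498), 'yaw': -76.2}
navy {'c': array([ 0.4051, -0.3042]), 'nrim': 78, 'zr': array([0.0609, 0.0657]), 'rms': 0.0063, 'nh': 12, 'rh': np.float64(0.0462), 'yaw': -181.9}
navy {'c': array([ 0.4064, -0.3032]), 'nrim': 2, 'zr': array([0.063 , 0.0636]), 'rms': 0.0, 'nh': 0, 'rh': np.float64(0.0), 'yaw': -90.0}
navy {'c': array([ 0.4052, -0.3043]), 'nrim': 80, 'zr': array([0.0611, 0.0657]), 'rms': 0.0062, 'nh': 12, 'rh': np.float64(0.0462), 'yaw': -182.0}
green [320.8 239.7] [318 227   7  26 168] [ 0.5178 -0.0322  0.    ] [ 0.5068 -0.0319  0.09  ] [ 0.517  -0.0325  0.0037]
orange [357.9 239.3] [354 227   8 
[... 1797 characters left out ...]
7, 0.165] [0.472, 0.336, 0.166] [0.585, 0.291, 0.166] [0.6, 0.309, 0.166] [0.706, 0.266, 0.166] [0.481, 0.346, 0.167] [0.474, 0.329, 0.167] [0.471, 0.321, 0.167] [0.469, 0.319, 0.167] [0.6, 0.312, 0.167] [0.703, 0.251, 0.168] [0.696, 0.243, 0.168] [0.614, 0.334, 0.168] [0.574, 0.268, 0.168] [0.581, 0.28, 0.168] [0.471, 0.329, 0.169] [0.591, 0.292, 0.169] [0.498, 0.374, 0.169] [0.598, 0.306, 0.169] [0.596, 0.306, 0.17] [0.68, 0.204, 0.17] [0.482, 0.343, 0.17] [0.571, 0.256, 0.171] [0.501, 0.377, 0.171] [0.679, 0.202, 0.172] [0.72, 0.277, 0.172] [0.499, 0.39, 0.173] [0.614, 0.334, 0.173] [0.71, 0.28, 0.174] [0.612, 0.336, 0.174] [0.716, 0.283, 0.175] [0.607, 0.333, 0.176] [0.503, 0.387, 0.178]
```

servo_tool([
  {"offset":[-0.8,-0.8,0],"yaw":-0.1,"claw":0},
  {"offset":[-0.8,-0.8,0],"yaw":-0.1,"claw":0},
  {"offset":[-0.8,-0.8,0],"yaw":-0.1,"claw":0},
  {"offset":[-0.8,-0.8,0],"yaw":-0.1,"claw":0},
])

```text
time: 0.6
ee_pos: [0.228, 0.4189, 0.2532]
tcp_rot: [180.0, -0.0, 179.0]
wrist_force: [0.2, 0.5, 0.2]
opening: 0.0854
grasp_force: 0.0
```

```bash
cat >> h.py <<'E'
def go(P,yaw=None):
    "tool-axis units from the present pose to TCP P and yaw"
    o=get_obs(); p=o["ee_pos"]; y=np.radians(o["tcp_rot"][2]); D=np.array(P)-p
    R=np.array([[np.cos(y),np.sin(y),0],[np.sin(y),-np.cos(y),0],[0,0,-1]])
    dy=0 if yaw is None else -((yaw-np.degrees(y)+180)%360-180)/180
    print("t",round(o["time"],2),"at",p.round(4),"yaw",o["tcp_rot"][2].round(2),"q6",o["q"][5].round(1),"-> units",(R.T@D*10).round(3),"yaw",round(dy,4))
E
python3 - <<'E'
from h import *
print(tip_extent); go((.53,-.169,.253),179.1); print(get_obs()["q"].round(1))
T=V("top","pics/top0.npz");S=V("scene","pics/scene0.npz")
for b in((170,260,215,312),(215,265,262,316),(258,275,310,325)):
    m=S.mask((5,60,50),(20,255,255),b); n,l,s,c=cv2.connectedComponentsWithStats(m); i=1+np.argmax(s[1:,4]); print("S spot",s[i],S.ray(*c[i],.033).round(4))
m=S.mask((0,120,40),(8,255,255),(395,225,430,250)); n,l,s,c=cv2.connectedComponentsWithStats(m); i=1+np.argmax(s[1:,4]); print("S red",s[i],S.ray(*c[i],.088).round(4))
for nm,lo,hi,b in(("green",(50,120,50),(75,255,255),(290,255,320,290)),("blue",(105,150,60),(125,255,255),(210,240,240,275))):
    m=S.mask(lo,hi,b)
    n,l,s,c=cv2.connectedComponentsWithStats(m); i=1+np.argmax(s[1:,4]); print("S",nm,s[i],S.ray(*c[i],0).round(4))
for nm,v in(("T",T),("S",S)):
    W=v.W; k=(np.hypot(W[...,0]-.53,W[...,1]+.169)<.03)&(W[...,2]>.1035)&(W[...,2]<.115);u=np.argwhere(k); print("post",nm,len(u),v.ray(u[:,1].mean(),u[:,0].mean(),.107).round(4))
# hooks: cluster by stand frame
for nm in "TS":
    H=np.load(f"pics/h{nm}.npy")
    t=np.radians(64); ax=np.array([np.cos(t),np.sin(t)]); ay=np.array([-np.sin(t),np.cos(t)])
    d=H[:,:2]-[.608,.334]; X,Y=d@ax,d@ay
    for y0 in(-.12,0,.12):
        k=(abs(Y-y0)<.03)&(H[:,2]>.16)&(H[:,2]<.17)&(X>-.14)&(X<.08); q=np.polyfit(X[k],Y[k],1) if k.sum()>5 else None
        k2=(abs(Y-y0)<.03)
        print(nm,y0,k.sum(),q,"X range",np.percentile(X[k2],[0,2,50,98,100]).round(3))
E
```

```text
0.022
t 0.6 at [0.228  0.4189 0.2532] yaw 179.01 q6 62.4 -> units [-3.122e+00 -5.826e+00  2.000e-03] yaw -0.0005
[61.4 -5.   0.1 95.1  0.  62.4]
S spot [180 273  30  26 628] [ 0.6096 -0.2697  0.033 ]
S spot [222 280  30  27 644] [ 0.6111 -0.1698  0.033 ]
S spot [265 288  30  27 663] [ 0.6128 -0.0698  0.033 ]
S red [408 229  14  13 141] [0.4164 0.2106 0.088 ]Traceback (most recent call last):
  File "<stdin>", line 9, in <module>
    return _wrapfunc(a, 'argmax', axis=axis, out=out, **kwds)
    return bound(*args, **kwds)
ValueError: attempt to get argmax of an empty sequence
```

servo_tool([
  {"offset":[-0.52,-0.97,0],"yaw":0,"claw":0},
  {"offset":[-0.52,-0.97,0],"yaw":0,"claw":0},
])

```text
time: 0.85
ee_pos: [0.2784, 0.3207, 0.2528]
tcp_rot: [-180.0, -0.0, 179.2]
wrist_force: [1.3, 0.1, 0.9]
opening: 0.0854
grasp_force: 0.0
```

servo_tool([
  {"offset":[-0.52,-0.97,0],"yaw":0,"claw":0},
  {"offset":[-0.52,-0.97,0],"yaw":0,"claw":0},
])

```text
time: 1.1
ee_pos: [0.3294, 0.2223, 0.2531]
tcp_rot: [-180.0, -0.0, 179.1]
wrist_force: [1.5, 1.8, 0.8]
opening: 0.0856
grasp_force: 0.0
```

servo_tool([
  {"offset":[-0.52,-0.97,0],"yaw":0,"claw":0},
  {"offset":[-0.52,-0.97,0],"yaw":0,"claw":0},
])

```text
time: 1.35
ee_pos: [0.3802, 0.1243, 0.2532]
tcp_rot: [180.0, -0.0, 179.1]
wrist_force: [0.6, 1.3, -0.2]
opening: 0.0854
grasp_force: 0.0
```

servo_tool([
  {"offset":[-0.52,-0.97,0],"yaw":0,"claw":0},
  {"offset":[-0.52,-0.97,0],"yaw":0,"claw":0},
])

```text
time: 1.6
ee_pos: [0.431, 0.0263, 0.253]
tcp_rot: [180.0, -0.0, 179.1]
wrist_force: [0.4, 0.9, -0.6]
opening: 0.0855
grasp_force: 0.0
```

servo_tool([
  {"offset":[-0.52,-0.97,0],"yaw":0,"claw":0},
  {"offset":[-0.52,-0.97,0],"yaw":0,"claw":0},
])

```text
time: 1.85
ee_pos: [0.4817, -0.0716, 0.2527]
tcp_rot: [180.0, -0.0, 179.1]
wrist_force: [-0.2, 0.6, 1.6]
opening: 0.0855
grasp_force: 0.0
```

servo_tool([
  {"offset":[-0.52,-0.97,0],"yaw":0,"claw":0},
  {"offset":[-0.52,-0.97,0],"yaw":0,"claw":0},
  {"offset":[-0.52,-0.97,0],"yaw":0,"claw":0},
])

```text
time: 2.22
ee_pos: [0.5323, -0.1697, 0.2512]
tcp_rot: [180.0, -0.1, 179.0]
wrist_force: [0.1, 0.4, -0.5]
opening: 0.0857
grasp_force: 0.0
```

```bash
cat > hk.py <<'E'
from h import *
T=V("top","pics/top0.npz");S=V("scene","pics/scene0.npz")
for nm,v in(("T",T),("S",S)):
    W=v.W; k=(np.hypot(W[...,0]-.53,W[...,1]+.169)<.03)&(W[...,2]>.1035)&(W[...,2]<.115);u=np.argwhere(k); print("post",nm,len(u),v.ray(u[:,1].mean(),u[:,0].mean(),.107).round(4))
for nm in "TS":
    H=np.load(f"pics/h{nm}.npy")
    t=np.radians(64); ax=np.array([np.cos(t),np.sin(t)]); ay=np.array([-np.sin(t),np.cos(t)])
    d=H[:,:2]-[.608,.334]; X,Y=d@ax,d@ay
    for y0 in(-.12,0,.12):
        k=(abs(Y-y0)<.03)&(H[:,2]>.16)&(H[:,2]<.17)&(X>-.14)&(X<.08); q=np.polyfit(X[k],Y[k],1) if k.sum()>5 else None
        k2=(abs(Y-y0)<.03)
        print(nm,y0,k.sum(),q,"X range",np.percentile(X[k2],[0,2,50,98,100]).round(3))
E
python3 hk.py; python3 -c "
from h import *
go((.53,-.169,.088),179.1)"
```

```text
post T 27 [ 0.5278 -0.1688  0.107 ]
post S 28 [ 0.5313 -0.1674  0.107 ]
T -0.12 88 [ 0.01502029 -0.11706705] X range [-0.097 -0.094 -0.038  0.002  0.004]
T 0 78 [-0.006555    0.00174869] X range [-0.096 -0.092 -0.036  0.002  0.006]
T 0.12 76 [-0.0046329  0.1212975] X range [-0.097 -0.094 -0.038  0.003  0.004]
S -0.12 159 [-0.03140566 -0.12265215] X range [-0.094 -0.092 -0.034  0.005  0.006]
S 0 149 [-0.04043398 -0.00351667] X range [-0.094 -0.091 -0.032  0.006  0.007]
S 0.12 142 [-0.03525252  0.11691139] X range [-0.093 -0.09  -0.031  0.007  0.008]
t 2.23 at [ 0.5323 -0.1697  0.2512] yaw 178.95 q6 -16.6 -> units [0.023 0.007 1.632] yaw -0.0008
```

servo_tool([
  {"offset":[0.02,0.01,0.4],"yaw":0,"claw":0},
  {"offset":[0.02,0.01,0.8],"yaw":0,"claw":0},
  {"offset":[0.02,0.01,0.8],"yaw":0,"claw":0},
])

```text
time: 2.6
ee_pos: [0.5277, -0.1653, 0.1703]
tcp_rot: [179.9, -0.3, 179.2]
wrist_force: [0.4, -0.3, 1.8]
opening: 0.0854
grasp_force: 0.0
```

servo_tool([
  {"offset":[0,0,0.4],"yaw":0,"claw":0},
  {"offset":[0,0,0.83],"yaw":0,"claw":0},
  {"offset":[0,0,0.83],"yaw":0,"claw":0},
  {"offset":[0,0,0.83],"yaw":0,"claw":1},
  {"offset":[0,0,0.83],"yaw":0,"claw":1},
  {"offset":[0,0,0.83],"yaw":0,"claw":1},
  {"offset":[0,0,0.83],"yaw":0,"claw":1},
  {"offset":[0,0,0.83],"yaw":0,"claw":1},
  {"offset":[0,0,0.83],"yaw":0,"claw":1},
], squeeze=25)

```text
time: 3.72
ee_pos: [0.5291, -0.1672, 0.0912]
tcp_rot: [-180.0, 0.1, 179.1]
wrist_force: [-0.1, 0.0, 5.3]
opening: 0.0155
grasp_force: 24.7
```

servo_tool([
  {"offset":[0,0.2,0],"yaw":0,"claw":1},
  {"offset":[0,0.4,0],"yaw":0,"claw":1},
  {"offset":[0,0.6,0],"yaw":0,"claw":1},
  {"offset":[0,0.8,0],"yaw":0,"claw":1},
  {"offset":[0,1,0],"yaw":0,"claw":1},
])

```text
time: 4.35
ee_pos: [0.5308, -0.0667, 0.0912]
tcp_rot: [-180.0, 0.1, 179.1]
wrist_force: [1.9, -1.9, 4.9]
opening: 0.0151
grasp_force: 25.0
```

servo_tool([
  {"offset":[0,0.15,0],"yaw":0,"claw":1},
  {"offset":[0,0.3,0],"yaw":0,"claw":1},
  {"offset":[0,0.36,0],"yaw":0,"claw":1},
  {"offset":[0,0.36,0],"yaw":0,"claw":1},
  {"offset":[0,0.36,0],"yaw":0,"claw":1},
])

```text
time: 4.97
ee_pos: [0.5314, -0.0307, 0.0912]
tcp_rot: [180.0, 0.1, 179.1]
wrist_force: [-0.3, 1.6, 6.5]
opening: 0.0152
grasp_force: 25.5
```

```bash
cat >> h.py <<'E'
def deck(v):
    m=v.mask((8,90,60),(20,255,255)); m[(np.abs(v.W[...,2]-.033)>.015)|(np.abs(v.W[...,0]-.61)>.03)]=0
    n,l,s,c=cv2.connectedComponentsWithStats(m); return [v.ray(*c[i],.033).round(4).tolist()[:2] for i in range(1,n) if s[i,4]>200]
def save(v,name,box,f):
    u0,v0,u1,v1=box; cv2.imwrite("pics/"+name,cv2.resize(cv2.convertScaleAbs(v.p[v0:v1,u0:u1],alpha=1.7,beta=10),None,fx=f,fy=f,interpolation=cv2.INTER_CUBIC)[:,:,::-1])
E
python3 - <<'E'
from h import *
T=V("top");S=V("scene");print(deck(T));print(deck(S));go((.53,-.169,.088),179.1);print(get_obs()["wrist_force"])
for n,c,k in(("sage",(.45,.05,0),SAGE),("navy",(.405,-.3,0),NAVY)):
    for v in([T],[S]): print(n,cup(v,c,*k))
E
```

```text
[[0.6094, -0.1437], [0.6104, 0.0774]]
[[0.6127, -0.0324], [0.6131, 0.0684]]
t 5.08 at [ 0.5314 -0.0308  0.0912] yaw 179.12 q6 -2.4 -> units [-0.007 -1.382  0.032] yaw 0.0001
[0.51121216 0.84184624 5.643595  ]
sage {'c': array([0.4539, 0.0477]), 'nrim': 54, 'zr': array([0.061 , 0.0658]), 'rms': 0.0071, 'nh': 19, 'rh': np.float64(0.047), 'yaw': -76.3}
sage {'c': array([0.4576, 0.0503]), 'nrim': 76, 'zr': array([0.061 , 0.0649]), 'rms': 0.0077, 'nh': 29, 'rh': np.float64(0.0501), 'yaw': -76.8}
navy {'c': array([ 0.4049, -0.3042]), 'nrim': 79, 'zr': array([0.061 , 0.0667]), 'rms': 0.0048, 'nh': 11, 'rh': np.float64(0.048), 'yaw': -180.9}
navy {'c': array([ 0.407 , -0.3016]), 'nrim': 1, 'zr': array([0.0621, 0.0621]), 'rms': 0.0, 'nh': 0, 'rh': np.float64(0.0), 'yaw': -90.0}
```

servo_tool([
  {"offset":[0,0,0],"yaw":0,"claw":0},
  {"offset":[0,0,0],"yaw":0,"claw":0},
  {"offset":[0,0,0],"yaw":0,"claw":0},
  {"offset":[0,0,0],"yaw":0,"claw":0},
  {"offset":[0,0,-0.3],"yaw":0,"claw":0},
  {"offset":[0,0,-0.7],"yaw":0,"claw":0},
  {"offset":[0,0,-1],"yaw":0,"claw":0},
  {"offset":[0,0,-1],"yaw":0,"claw":0},
])

```text
time: 6.08
ee_pos: [0.5319, -0.0311, 0.1927]
tcp_rot: [-180.0, 0.2, 179.1]
wrist_force: [0.2, 0.7, 0.2]
opening: 0.0852
grasp_force: 0.0
```

```bash
cat >> h.py <<'E'
def cup2(views,c0,lo,hi,n=12):
    "as cup, with the handle's sector left out of the circle fit and far points dropped"
    from scipy.optimize import least_squares
    z0=c0[2]; c=np.array(c0[:2],float)
    P=np.concatenate([v.W[(v.mask(lo,hi)>0)&(v.d>0)&(np.hypot(v.W[...,0]-c[0],v.W[...,1]-c[1])<.1)&(v.W[...,2]>.008+z0)&(v.W[...,2]<z0+.075)] for v in views])
    R=P[P[:,2]>z0+.056]
    for k in range(n):
        D=P[:,:2]-c; r=np.hypot(*D.T); H=D[(r>.041)&(r<.066)]; h=H.mean(0) if len(H) else np.zeros(2); a=np.arctan2(h[1],h[0])
        E=R[:,:2]-c; b=np.arctan2(E[:,1],E[:,0])-a; q=np.hypot(*E.T)
        K=R[(np.cos(b)<.75)&(q<.026+max(.006,.02-.003*k))&(q>.026-max(.005,.02-.003*k))]
        f=least_squares(lambda x:np.hypot(K[:,0]-x[0],K[:,1]-x[1])-.0263,c,loss="soft_l1",f_scale=.002); c=f.x
    return dict(c=c.round(4).tolist(),n=len(K),rms=round(float(np.sqrt(np.mean((np.hypot(K[:,0]-c[0],K[:,1]-c[1])-.0263)**2))),4),nh=len(H),rh=float(np.hypot(*h).round(4)),yaw=round(float(np.degrees(a))-90,1))
E
python3 - <<'E'
from h import *
T0=V("top","pics/top0.npz");S0=V("scene","pics/scene0.npz");T=V("top");S=V("scene")
print(deck(T),deck(S),T.pix((.455,.05,.03)))
for nm,v in(("T",T),("S",S)):
    W=v.W; k=(np.hypot(W[...,0]-.531,W[...,1]+.031)<.025)&(W[...,2]>.1035)&(W[...,2]<.112);u=np.argwhere(k); print("post",nm,len(u),len(u) and v.ray(u[:,1].mean(),u[:,0].mean(),.107).round(4))
N2=((100,60,5),(128,255,150))
for n,c,k in(("sage",(.455,.049,0),SAGE),("navy",(.405,-.301,0),NAVY),("navyb",(.405,-.301,0),N2)):
    for v in(T0,S0,T,S):
        try: print(n,cup2([v],c,*k))
        except Exception as e: print(n,e)
print(S.hsv[205:220,205])
go((.4557,.049,.15),-166.5)
E
```

```text
[[0.6087, 0.0794]] [[0.6122, -0.0305], [0.6132, 0.0683]] (np.float64(290.128657681417), np.float64(262.3772857264042))
post T 0 0
post S 35 [ 0.5338 -0.0288  0.107 ]
sage {'c': [0.4519, 0.0478], 'n': 82, 'rms': 0.0012, 'nh': 20, 'rh': 0.0493, 'yaw': -76.6}
sage {'c': [0.4562, 0.0496], 'n': 59, 'rms': 0.0014, 'nh': 31, 'rh': 0.0513, 'yaw': -76.5}
sage {'c': [0.4522, 0.0479], 'n': 24, 'rms': 0.0014, 'nh': 19, 'rh': 0.0486, 'yaw': -77.0}
sage {'c': [0.4559, 0.0493], 'n': 71, 'rms': 0.0015, 'nh': 34, 'rh': 0.0512, 'yaw': -76.3}
navy {'c': [0.4053, -0.3037], 'n': 56, 'rms': 0.0012, 'nh': 11, 'rh': 0.0473, 'yaw': -182.2}
navy {'c': [0.405, -0.301], 'n': 0, 'rms': nan, 'nh': 0, 'rh': 0.0, 'yaw': -90.0}
navy {'c': [0.4049, -0.3037], 'n': 61, 'rms': 0.0013, 'nh': 10, 'rh': 0.0486, 'yaw': -181.3}
navy {'c': [0.4056, -0.303], 'n': 1, 'rms': 0.0, 'nh': 0, 'rh': 0.0, 'yaw': -90.0}
navyb {'c': [0.4053, -0.3037], 'n': 58, 'rms': 0.0012, 'nh': 14, 'rh': 0.0464, 'yaw': -181.7}
navyb {'c': [0.4054, -0.3061], 'n': 3, 'rms': 0.0003, 'nh': 1, 'rh': 0.0424, 'yaw': -176.0}
navyb {'c': [0.405, -0.3037], 'n': 64, 'rms': 0.0012, 'nh': 14, 'rh': 0.0471, 'yaw': -181.6}
navyb {'c': [0.4139, -0.2958], 'n': 3, 'rms': 0.0009, 'nh': 8, 'rh': 0.0479, 'yaw': -186.4}
[[116  32  56]
 [116  30  59]
 [116  31  57]
 [116  32  56]
 [116  35  59]
 [120  27  57]
 [115  27  57]
 [109  35  59]
 [113  35  59]
 [110  46  66]
 [111  47  71]
 [116  28  64]
 [113  35  59]
 [114  40  63]
 [110  38  60]]
t 6.17 at [ 0.5309 -0.031   0.1898] yaw 179.1 q6 -2.4 -> units [0.764 0.788 0.398] yaw -0.08
  return _methods._mean(a, axis=axis, dtype=dtype,
  ret = ret.dtype.type(ret / rcount)
```

servo_tool([
  {"offset":[0.4,0.4,0.1],"yaw":-0.04,"claw":0},
  {"offset":[0.78,0.79,0.3],"yaw":-0.08,"claw":0},
  {"offset":[0.78,0.79,0.5],"yaw":-0.08,"claw":0},
  {"offset":[0.78,0.79,0.5],"yaw":-0.08,"claw":0},
  {"offset":[0.78,0.79,0.5],"yaw":-0.08,"claw":0},
])

```text
time: 6.8
ee_pos: [0.4543, 0.0489, 0.1403]
tcp_rot: [180.0, -0.0, -166.5]
wrist_force: [1.1, 0.1, -0.0]
opening: 0.0858
grasp_force: 0.0
```

Run:
```python
from h import *
S=V("scene");T=V("top"); print(cup2([S],(.455,.049,0),*SAGE))
go((.454,.0487,.043),-166.5)
```

```text
{'c': [0.4562, 0.0498], 'n': 60, 'rms': 0.0016, 'nh': 34, 'rh': 0.0509, 'yaw': -77.3}
t 6.9 at [0.4547 0.0488 0.1408] yaw -166.55 q6 -7.3 -> units [0.007 0.    0.978] yaw -0.0003
```

servo_tool([
  {"offset":[0,0,0.3],"yaw":0,"claw":0},
  {"offset":[0,0,0.6],"yaw":0,"claw":0},
  {"offset":[0,0,0.85],"yaw":0,"claw":0},
  {"offset":[0,0,0.97],"yaw":0,"claw":0},
  {"offset":[0,0,0.97],"yaw":0,"claw":0},
  {"offset":[0,0,0.97],"yaw":0,"claw":1},
  {"offset":[0,0,0.97],"yaw":0,"claw":1},
  {"offset":[0,0,0.97],"yaw":0,"claw":1},
  {"offset":[0,0,0.97],"yaw":0,"claw":1},
  {"offset":[0,0,0.97],"yaw":0,"claw":1},
  {"offset":[0,0,0.97],"yaw":0,"claw":1},
], squeeze=30)

```text
time: 8.28
ee_pos: [0.4549, 0.0492, 0.0444]
tcp_rot: [-180.0, 0.1, -166.5]
wrist_force: [-0.2, -0.6, 5.9]
opening: 0.0541
grasp_force: 32.7
```

servo_tool([
  {"offset":[0,0,-0.2],"yaw":0,"claw":1},
  {"offset":[0,0,-0.5],"yaw":0,"claw":1},
  {"offset":[0,0,-0.8],"yaw":0,"claw":1},
  {"offset":[0,0,-1],"yaw":0,"claw":1},
  {"offset":[0,0,-1],"yaw":0,"claw":1},
])

```text
time: 8.9
ee_pos: [0.4549, 0.0493, 0.1446]
tcp_rot: [-180.0, 0.2, -166.5]
wrist_force: [0.1, 0.3, -2.5]
opening: 0.0539
grasp_force: 32.1
```

Run:
```python
from h import *
S=V("scene");T=V("top")
for v in(S,T): print(cup2([v],(.454,.049,.1),*SAGE))
go((.6115,.068,.15),-90.9)
```

```text
{'c': [0.4543, 0.0498], 'n': 25, 'rms': 0.0017, 'nh': 43, 'rh': 0.0528, 'yaw': -77.1}
{'c': [0.454, 0.049], 'n': 0, 'rms': nan, 'nh': 0, 'rh': 0.0, 'yaw': -90.0}
t 9.0 at [0.4539 0.0492 0.1426] yaw -166.49 q6 -7.3 -> units [-1.576 -0.185 -0.074] yaw -0.42
  return _methods._mean(a, axis=axis, dtype=dtype,
  ret = ret.dtype.type(ret / rcount)
```

servo_tool([
  {"offset":[-0.1,0,0],"yaw":-0.05,"claw":1},
  {"offset":[-0.2,0,-0.05],"yaw":-0.11,"claw":1},
  {"offset":[-0.35,0,-0.1],"yaw":-0.17,"claw":1},
  {"offset":[-0.5,-0.05,-0.1],"yaw":-0.23,"claw":1},
  {"offset":[-0.65,-0.1,-0.1],"yaw":-0.29,"claw":1},
  {"offset":[-0.8,-0.1,-0.1],"yaw":-0.34,"claw":1},
  {"offset":[-0.9,-0.1,-0.1],"yaw":-0.39,"claw":1},
  {"offset":[-1,-0.1,-0.1],"yaw":-0.42,"claw":1},
  {"offset":[-1,-0.1,-0.1],"yaw":-0.42,"claw":1},
])

```text
time: 10.12
ee_pos: [0.5535, 0.0628, 0.1516]
tcp_rot: [179.9, -0.0, -90.9]
wrist_force: [0.2, -0.8, -1.6]
opening: 0.0544
grasp_force: 32.2
```

Run:
```python
from h import *
S=V("scene");T=V("top")
o=get_obs()["ee_pos"]
for v in(S,T): print(cup2([v],(o[0],o[1],o[2]-.044),*SAGE))
go((.6113,.068,.079),-90.9)
```

```text
{'c': [0.5543, 0.0639], 'n': 24, 'rms': 0.0009, 'nh': 35, 'rh': 0.0494, 'yaw': -3.2}
{'c': [0.5531, 0.0627], 'n': 0, 'rms': nan, 'nh': 0, 'rh': 0.0, 'yaw': -90.0}
t 10.22 at [0.5531 0.0627 0.1523] yaw -91.02 q6 -82.5 -> units [-0.063 -0.581  0.733] yaw -0.0007
  return _methods._mean(a, axis=axis, dtype=dtype,
  ret = ret.dtype.type(ret / rcount)
```

servo_tool([
  {"offset":[-0.03,-0.3,0],"yaw":0,"claw":1},
  {"offset":[-0.06,-0.58,0],"yaw":0,"claw":1},
  {"offset":[-0.06,-0.58,0.2],"yaw":0,"claw":1},
  {"offset":[-0.06,-0.58,0.4],"yaw":0,"claw":1},
  {"offset":[-0.06,-0.58,0.6],"yaw":0,"claw":1},
  {"offset":[-0.06,-0.58,0.69],"yaw":0,"claw":1},
  {"offset":[-0.06,-0.58,0.73],"yaw":0,"claw":1},
  {"offset":[-0.06,-0.58,0.73],"yaw":0,"claw":1},
])

```text
time: 11.22
ee_pos: [0.6119, 0.0679, 0.0807]
tcp_rot: [-180.0, 0.0, -90.9]
wrist_force: [0.0, 0.1, -0.7]
opening: 0.0545
grasp_force: 32.7
```

servo_tool([
  {"offset":[0,0,0.02],"yaw":0,"claw":1},
  {"offset":[0,0,0.03],"yaw":0,"claw":1},
  {"offset":[0,0,0.03],"yaw":0,"claw":1},
])

```text
time: 11.6
ee_pos: [0.612, 0.0679, 0.0776]
tcp_rot: [-180.0, 0.0, -90.9]
wrist_force: [-0.2, -0.5, 0.0]
opening: 0.0542
grasp_force: 32.7
```

servo_tool([
  {"offset":[0,0,0],"yaw":0,"claw":0},
  {"offset":[0,0,0],"yaw":0,"claw":0},
  {"offset":[0,0,0],"yaw":0,"claw":0},
  {"offset":[0,0,0],"yaw":0,"claw":0},
  {"offset":[0,0,-0.2],"yaw":0,"claw":0},
  {"offset":[0,0,-0.5],"yaw":0,"claw":0},
  {"offset":[0,0,-1],"yaw":0,"claw":0},
  {"offset":[0,0,-1],"yaw":0,"claw":0},
])

```text
time: 12.6
ee_pos: [0.6134, 0.0681, 0.1819]
tcp_rot: [-179.6, 0.0, -90.9]
wrist_force: [-0.1, 0.3, -0.9]
opening: 0.0853
grasp_force: 0.0
```

```bash
python3 - <<'E' 2>/dev/null
from h import *
S=V("scene");T=V("top")
for v in(S,T): print(cup2([v],(.611,.068,.033),*SAGE))
print(cup2([T],(.405,-.301,0),*NAVY)); save(S,"s1.png",(120,170,520,400),2)
go((.4055,-.3025,.14),90)
E
```

```text
{'c': [0.6129, 0.0687], 'n': 52, 'rms': 0.0015, 'nh': 27, 'rh': 0.0488, 'yaw': -2.7}
{'c': [0.611, 0.068], 'n': 0, 'rms': nan, 'nh': 0, 'rh': 0.0, 'yaw': -90.0}
{'c': [0.4051, -0.3038], 'n': 56, 'rms': 0.0012, 'nh': 10, 'rh': 0.0486, 'yaw': -181.6}
t 12.7 at [0.6121 0.0679 0.1776] yaw -90.9 q6 -82.8 -> units [3.736 2.007 0.376] yaw 0.995
```

View pics/s1.png

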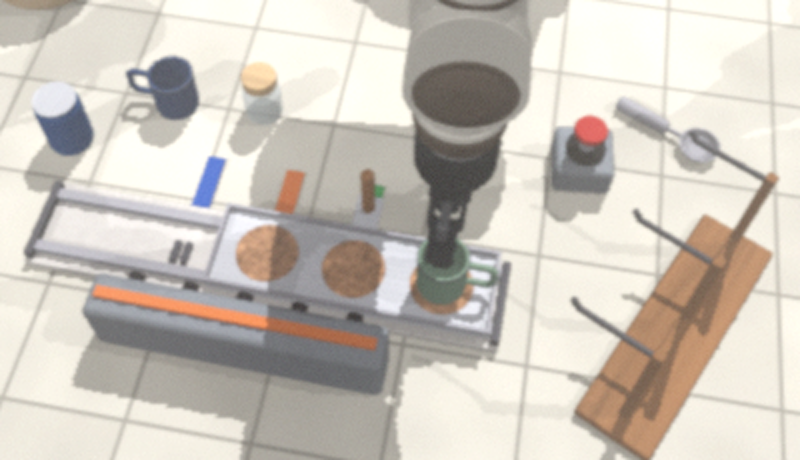

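servo_tool([
  {"offset":[0.45,0.25,0],"yaw":0,"claw":0},
  {"offset":[0.93,0.5,0],"yaw":0,"claw":0},
  {"offset":[0.93,0.5,0],"yaw":0,"claw":0},
])

```text
time: 13.08
ee_pos: [0.5586, -0.0267, 0.1762]
tcp_rot: [179.9, -0.0, -91.1]
wrist_force: [0.2, 0.5, 0.5]
opening: 0.085
grasp_force: 0.0
```

servo_tool([
  {"offset":[0.5,0.25,0],"yaw":0,"claw":0},
  {"offset":[0.93,0.5,0],"yaw":0,"claw":0},
  {"offset":[0.93,0.5,0],"yaw":0,"claw":0},
])

```text
time: 13.45
ee_pos: [0.5077, -0.1181, 0.1764]
tcp_rot: [179.9, 0.0, -91.1]
wrist_force: [0.9, -0.0, 0.5]
opening: 0.0856
grasp_force: 0.0
```

servo_tool([
  {"offset":[0.5,0.25,0],"yaw":0,"claw":0},
  {"offset":[0.93,0.5,0],"yaw":0,"claw":0},
  {"offset":[0.93,0.5,0],"yaw":0,"claw":0},
])

```text
time: 13.82
ee_pos: [0.4567, -0.2099, 0.1765]
tcp_rot: [179.9, 0.0, -91.1]
wrist_force: [0.9, 0.3, 0.2]
opening: 0.0857
grasp_force: 0.0
```

servo_tool([
  {"offset":[0.5,0.25,0],"yaw":0,"claw":0},
  {"offset":[0.93,0.5,0.2],"yaw":0.005,"claw":0},
  {"offset":[0.93,0.5,0.4],"yaw":0.005,"claw":0},
  {"offset":[0.93,0.5,0.4],"yaw":0.005,"claw":0},
])

```text
time: 14.32
ee_pos: [0.4061, -0.2997, 0.1353]
tcp_rot: [179.9, 0.1, -91.8]
wrist_force: [0.5, -0.1, 0.6]
opening: 0.0851
grasp_force: 0.0
```

```bash
python3 - <<'E' 2>/dev/null
from h import *
S=V("scene");T=V("top")
print(cup2([S],(.611,.068,.033),*SAGE))
print(cup2([T],(.405,-.301,0),*NAVY)); print(deck(T),deck(S))
NS=((100,20,15),(125,90,90))
print(cup2([S],(.408,-.302,0),*NS))
go((.408,-.3027,.043),-91.7)
E
```

```text
{'c': [0.6133, 0.0689], 'n': 70, 'rms': 0.0013, 'nh': 24, 'rh': 0.0487, 'yaw': -2.1}
{'c': [0.4052, -0.3039], 'n': 26, 'rms': 0.001, 'nh': 0, 'rh': 0.0, 'yaw': -90.0}
[[0.6102, -0.0321], [0.6094, -0.1318]] [[0.6112, -0.1313], [0.6127, -0.0314]]
{'c': [0.4093, -0.3027], 'n': 83, 'rms': 0.0016, 'nh': 30, 'rh': 0.05, 'yaw': -181.2}
t 14.43 at [ 0.4069 -0.3     0.1374] yaw -91.71 q6 -124.7 -> units [ 0.027 -0.012  0.944] yaw -0.0
```

servo_tool([
  {"offset":[0.03,-0.01,0.3],"yaw":0,"claw":0},
  {"offset":[0.03,-0.01,0.6],"yaw":0,"claw":0},
  {"offset":[0.03,-0.01,0.83],"yaw":0,"claw":0},
  {"offset":[0.03,-0.01,0.94],"yaw":0,"claw":0},
  {"offset":[0.03,-0.01,0.94],"yaw":0,"claw":0},
  {"offset":[0.03,-0.01,0.94],"yaw":0,"claw":1},
  {"offset":[0.03,-0.01,0.94],"yaw":0,"claw":1},
  {"offset":[0.03,-0.01,0.94],"yaw":0,"claw":1},
  {"offset":[0.03,-0.01,0.94],"yaw":0,"claw":1},
  {"offset":[0.03,-0.01,0.94],"yaw":0,"claw":1},
  {"offset":[0.03,-0.01,0.94],"yaw":0,"claw":1},
], squeeze=30)

```text
time: 15.8
ee_pos: [0.4075, -0.3044, 0.0446]
tcp_rot: [-179.9, -0.1, -91.8]
wrist_force: [0.5, 1.0, 6.1]
opening: 0.0541
grasp_force: 32.5
```

servo_tool([
  {"offset":[0,0,-0.2],"yaw":0,"claw":1},
  {"offset":[0,0,-0.5],"yaw":0,"claw":1},
  {"offset":[0,0,-0.8],"yaw":0,"claw":1},
  {"offset":[0,0,-1],"yaw":0,"claw":1},
  {"offset":[0,0,-1],"yaw":0,"claw":1},
])

```text
time: 16.42
ee_pos: [0.4075, -0.3045, 0.1447]
tcp_rot: [-179.9, -0.1, -91.8]
wrist_force: [0.3, 0.5, -1.1]
opening: 0.0542
grasp_force: 32.1
```

```bash
python3 - <<'E' 2>/dev/null
from h import *
S=V("scene")
NS=((100,20,15),(125,90,90))
print(cup2([S],(.408,-.302,.1),*NS)); print(cup2([S],(.611,.068,.033),*SAGE))
go((.612,-.0315,.16),-90.9)
E
```

```text
{'c': [0.4095, -0.3032], 'n': 57, 'rms': 0.0013, 'nh': 9, 'rh': 0.0488, 'yaw': -181.7}
{'c': [0.6134, 0.0688], 'n': 72, 'rms': 0.0013, 'nh': 23, 'rh': 0.0483, 'yaw': -2.1}
t 16.48 at [ 0.407  -0.3041  0.1433] yaw -91.8 q6 -125.0 -> units [-2.79  -1.963 -0.167] yaw -0.005
```

servo_tool([
  {"offset":[-0.2,-0.1,-0.25],"yaw":-0.005,"claw":1},
  {"offset":[-0.5,-0.35,-0.25],"yaw":-0.005,"claw":1},
  {"offset":[-0.93,-0.65,-0.25],"yaw":-0.005,"claw":1},
  {"offset":[-0.93,-0.65,-0.25],"yaw":-0.005,"claw":1},
])

```text
time: 16.98
ee_pos: [0.4758, -0.2106, 0.1666]
tcp_rot: [179.9, 0.1, -90.7]
wrist_force: [0.2, 0.0, -1.5]
opening: 0.0539
grasp_force: 32.4
```

servo_tool([
  {"offset":[-0.5,-0.35,0],"yaw":0,"claw":1},
  {"offset":[-0.93,-0.65,0],"yaw":0,"claw":1},
  {"offset":[-0.93,-0.65,0],"yaw":0,"claw":1},
])

```text
time: 17.35
ee_pos: [0.5419, -0.1191, 0.1666]
tcp_rot: [179.9, 0.0, -90.7]
wrist_force: [-0.3, -0.9, -1.7]
opening: 0.0542
grasp_force: 32.7
```

servo_tool([
  {"offset":[-0.5,-0.35,0],"yaw":0,"claw":1},
  {"offset":[-0.8,-0.58,0],"yaw":0,"claw":1},
  {"offset":[-0.93,-0.65,0],"yaw":0,"claw":1},
  {"offset":[-0.93,-0.65,0],"yaw":0,"claw":1},
  {"offset":[-0.93,-0.65,0],"yaw":0,"claw":1},
])

```text
time: 17.98
ee_pos: [0.607, -0.0304, 0.1682]
tcp_rot: [180.0, -0.0, -91.0]
wrist_force: [0.8, -0.5, -0.9]
opening: 0.0543
grasp_force: 32.9
```

```bash
python3 - <<'E' 2>/dev/null
from h import *
S=V("scene")
NS=((100,20,15),(125,90,90))
print(cup2([S],(.611,-.031,.125),*NS)); print(cup2([S],(.611,.068,.033),*SAGE))
go((.612,-.032,.079),-90.9)
E
```

```text
{'c': [0.6089, -0.0294], 'n': 56, 'rms': 0.0013, 'nh': 54, 'rh': 0.0498, 'yaw': -179.8}
{'c': [0.613, 0.0687], 'n': 85, 'rms': 0.0014, 'nh': 26, 'rh': 0.0492, 'yaw': -2.3}
t 18.02 at [ 0.607  -0.0304  0.1683] yaw -90.98 q6 -91.9 -> units [ 0.015 -0.05   0.893] yaw -0.0004
```

servo_tool([
  {"offset":[0.02,-0.05,0],"yaw":0,"claw":1},
  {"offset":[0.02,-0.05,0.2],"yaw":0,"claw":1},
  {"offset":[0.02,-0.05,0.45],"yaw":0,"claw":1},
  {"offset":[0.02,-0.05,0.7],"yaw":0,"claw":1},
  {"offset":[0.02,-0.05,0.83],"yaw":0,"claw":1},
  {"offset":[0.02,-0.05,0.88],"yaw":0,"claw":1},
  {"offset":[0.02,-0.05,0.9],"yaw":0,"claw":1},
  {"offset":[0.02,-0.05,0.9],"yaw":0,"claw":1},
])

```text
time: 19.02
ee_pos: [0.613, -0.0312, 0.079]
tcp_rot: [-179.9, -0.0, -90.9]
wrist_force: [0.1, 0.5, -0.8]
opening: 0.0544
grasp_force: 32.9
```

servo_tool([
  {"offset":[0,0,0.015],"yaw":0,"claw":1},
  {"offset":[0,0,0.015],"yaw":0,"claw":1},
  {"offset":[0,0,0.015],"yaw":0,"claw":0},
  {"offset":[0,0,0.015],"yaw":0,"claw":0},
  {"offset":[0,0,0.015],"yaw":0,"claw":0},
  {"offset":[0,0,0.015],"yaw":0,"claw":0},
  {"offset":[0,0,-0.2],"yaw":0,"claw":0},
  {"offset":[0,0,-0.5],"yaw":0,"claw":0},
  {"offset":[0,0,-1],"yaw":0,"claw":0},
  {"offset":[0,0,-1],"yaw":0,"claw":0},
])

```text
time: 20.27
ee_pos: [0.6142, -0.0312, 0.1828]
tcp_rot: [-179.6, -0.0, -90.9]
wrist_force: [0.1, -0.5, -0.3]
opening: 0.0852
grasp_force: 0.0
```

servo_tool([
  {"offset":[0,0.4,0],"yaw":0.06,"claw":0},
  {"offset":[0,0.82,0],"yaw":0.12,"claw":0},
  {"offset":[0,0.82,0],"yaw":0.18,"claw":0},
  {"offset":[0,0.82,0],"yaw":0.24,"claw":0},
  {"offset":[0,0.82,0],"yaw":0.3,"claw":0},
  {"offset":[0,0.82,0],"yaw":0.36,"claw":0},
  {"offset":[0,0.82,0],"yaw":0.42,"claw":0},
  {"offset":[0,0.82,0],"yaw":0.48,"claw":0},
  {"offset":[0,0.82,0],"yaw":0.5,"claw":0},
  {"offset":[0,0.82,0],"yaw":0.5,"claw":0},
])

```text
time: 21.52
ee_pos: [0.5304, -0.0299, 0.1777]
tcp_rot: [180.0, -0.0, 179.1]
wrist_force: [-0.8, -0.5, 0.8]
opening: 0.0856
grasp_force: 0.0
```

```bash
python3 - <<'E' 2>/dev/null
from h import *
S=V("scene")
NS=((100,20,15),(125,90,90))
print(cup2([S],(.611,-.031,.033),*NS)); print(cup2([S],(.611,.068,.033),*SAGE))
go((.531,-.031,.09),179.1)
E
```

```text
{'c': [0.6148, -0.0302], 'n': 121, 'rms': 0.0014, 'nh': 64, 'rh': 0.0496, 'yaw': -180.1}
{'c': [0.6132, 0.0686], 'n': 76, 'rms': 0.0014, 'nh': 26, 'rh': 0.049, 'yaw': -2.1}
t 21.57 at [ 0.5305 -0.0299  0.1777] yaw 179.2 q6 -2.4 -> units [-0.005 -0.011  0.877] yaw 0.0006
```

servo_tool([
  {"offset":[0,-0.01,0.3],"yaw":0,"claw":0},
  {"offset":[0,-0.01,0.6],"yaw":0,"claw":0},
  {"offset":[0,-0.01,0.87],"yaw":0,"claw":0},
  {"offset":[0,-0.01,0.87],"yaw":0,"claw":0},
  {"offset":[0,-0.01,0.87],"yaw":0,"claw":1},
  {"offset":[0,-0.01,0.87],"yaw":0,"claw":1},
  {"offset":[0,-0.01,0.87],"yaw":0,"claw":1},
  {"offset":[0,-0.01,0.87],"yaw":0,"claw":1},
  {"offset":[0,-0.01,0.87],"yaw":0,"claw":1},
  {"offset":[0,-0.01,0.87],"yaw":0,"claw":1},
], squeeze=25)

```text
time: 22.82
ee_pos: [0.5309, -0.0313, 0.0918]
tcp_rot: [-179.9, 0.0, 179.1]
wrist_force: [-0.4, -4.0, 5.4]
opening: 0.0153
grasp_force: 24.9
```

servo_tool([
  {"offset":[0,-0.02,0],"yaw":0,"claw":1},
  {"offset":[0,-0.06,0],"yaw":0,"claw":1},
  {"offset":[0,-0.12,0],"yaw":0,"claw":1},
  {"offset":[0,-0.2,0],"yaw":0,"claw":1},
  {"offset":[0,-0.29,0],"yaw":0,"claw":1},
  {"offset":[0,-0.38,0],"yaw":0,"claw":1},
  {"offset":[0,-0.47,0],"yaw":0,"claw":1},
  {"offset":[0,-0.55,0],"yaw":0,"claw":1},
  {"offset":[0,-0.62,0],"yaw":0,"claw":1},
  {"offset":[0,-0.68,0],"yaw":0,"claw":1},
  {"offset":[0,-0.7,0],"yaw":0,"claw":1},
])

```text
time: 24.2
ee_pos: [0.5297, -0.1007, 0.0918]
tcp_rot: [179.9, 0.0, 179.1]
wrist_force: [-1.9, 1.1, 5.6]
opening: 0.015
grasp_force: 25.2
```

```bash
python3 - <<'E' 2>/dev/null
from h import *
S=V("scene");T=V("top")
NS=((100,20,15),(125,90,90))
print(deck(S),deck(T))
print(cup2([S],(.611,-.1,.033),*NS)); print(cup2([S],(.611,-.002,.033),*SAGE))
go((.531,-.131,.09),179.1)
E
```

```text
[[0.6098, -0.2109]] []
{'c': [0.6134, -0.0995], 'n': 115, 'rms': 0.0014, 'nh': 64, 'rh': 0.0499, 'yaw': -180.1}
{'c': [0.6117, -0.0012], 'n': 94, 'rms': 0.0015, 'nh': 25, 'rh': 0.0363, 'yaw': 9.1}
t 24.3 at [ 0.5297 -0.1008  0.0918] yaw 179.1 q6 -9.9 -> units [-0.018 -0.301  0.018] yaw 0.0
```

servo_tool([
  {"offset":[0,-0.03,0],"yaw":0,"claw":1},
  {"offset":[0,-0.08,0],"yaw":0,"claw":1},
  {"offset":[0,-0.14,0],"yaw":0,"claw":1},
  {"offset":[0,-0.2,0],"yaw":0,"claw":1},
  {"offset":[0,-0.26,0],"yaw":0,"claw":1},
  {"offset":[0,-0.3,0],"yaw":0,"claw":1},
  {"offset":[0,-0.31,0],"yaw":0,"claw":1},
  {"offset":[0,-0.31,0],"yaw":0,"claw":1},
  {"offset":[0,-0.31,0],"yaw":0,"claw":1},
])

```text
time: 25.42
ee_pos: [0.5292, -0.1318, 0.0918]
tcp_rot: [180.0, 0.0, 179.1]
wrist_force: [-1.8, -1.3, 6.9]
opening: 0.0159
grasp_force: 25.2
```

servo_tool([
  {"offset":[0,0,0],"yaw":0,"claw":0.4},
  {"offset":[0,0,0],"yaw":0,"claw":0},
  {"offset":[0,0,0],"yaw":0,"claw":0},
  {"offset":[0,0,0],"yaw":0,"claw":0},
  {"offset":[0,0,0],"yaw":0,"claw":0},
  {"offset":[0,0,-0.2],"yaw":0,"claw":0},
  {"offset":[0,0,-0.6],"yaw":0,"claw":0},
  {"offset":[0,0,-1],"yaw":0,"claw":0},
  {"offset":[0,0,-1],"yaw":0,"claw":0},
])

```text
time: 26.55
ee_pos: [0.5303, -0.1322, 0.1947]
tcp_rot: [-179.9, 0.3, 179.1]
wrist_force: [0.5, -0.7, 0.1]
opening: 0.0854
grasp_force: 0.0
```

```bash
python3 - <<'E' 2>/dev/null
from h import *
S=V("scene");T=V("top")
NS=((100,20,15),(125,90,90))
print(deck(S),deck(T))
print(cup2([S],(.613,-.131,.033),*NS)); print(cup2([S],(.611,-.032,.033),*SAGE))
for nm,v in(("T",T),("S",S)):
    W=v.W; k=(np.hypot(W[...,0]-.531,W[...,1]+.131)<.025)&(W[...,2]>.1035)&(W[...,2]<.112);u=np.argwhere(k); print("post",nm,len(u),len(u) and v.ray(u[:,1].mean(),u[:,0].mean(),.107).round(4))
go((.414,.2095,.14),None)
E
```

```text
[[0.6094, -0.2362]] []
{'c': [0.613, -0.1311], 'n': 126, 'rms': 0.0015, 'nh': 61, 'rh': 0.0494, 'yaw': -180.1}
{'c': [0.6114, -0.0318], 'n': 97, 'rms': 0.0014, 'nh': 19, 'rh': 0.0445, 'yaw': 0.3}
post T 0 0
post S 31 [ 0.5318 -0.1298  0.107 ]
t 26.65 at [ 0.5292 -0.1319  0.1911] yaw 179.1 q6 -13.1 -> units [1.205 3.396 0.511] yaw 0
```

servo_tool([
  {"offset":[0.15,0.42,0],"yaw":0,"claw":1},
  {"offset":[0.3,0.85,0],"yaw":0,"claw":1},
  {"offset":[0.3,0.85,0],"yaw":0,"claw":1},
])

```text
time: 27.02
ee_pos: [0.4992, -0.0444, 0.1901]
tcp_rot: [180.0, -0.1, 179.3]
wrist_force: [0.8, -1.0, 0.6]
opening: 0.0325
grasp_force: 0.0
```

servo_tool([
  {"offset":[0.15,0.45,0],"yaw":0,"claw":1},
  {"offset":[0.3,0.85,0],"yaw":0,"claw":1},
  {"offset":[0.3,0.85,0],"yaw":0,"claw":1},
])

```text
time: 27.4
ee_pos: [0.471, 0.0403, 0.1903]
tcp_rot: [-180.0, -0.1, 179.3]
wrist_force: [0.2, -0.9, -0.6]
opening: 0.0001
grasp_force: 0.0
```

servo_tool([
  {"offset":[0.15,0.45,0],"yaw":0,"claw":1},
  {"offset":[0.3,0.85,0],"yaw":0,"claw":1},
  {"offset":[0.3,0.85,0],"yaw":0,"claw":1},
])

```text
time: 27.78
ee_pos: [0.4428, 0.1254, 0.1905]
tcp_rot: [-180.0, -0.1, 179.2]
wrist_force: [0.9, -0.6, 0.8]
opening: -0.0002
grasp_force: 0.0
```

servo_tool([
  {"offset":[0.15,0.45,0],"yaw":0,"claw":1},
  {"offset":[0.29,0.85,0],"yaw":0,"claw":1},
  {"offset":[0.29,0.85,0.2],"yaw":0,"claw":1},
  {"offset":[0.29,0.85,0.6],"yaw":0,"claw":1},
  {"offset":[0.29,0.85,0.6],"yaw":0,"claw":1},
])

```text
time: 28.4
ee_pos: [0.4146, 0.2082, 0.1284]
tcp_rot: [-179.8, -0.3, 179.0]
wrist_force: [0.4, -0.4, -0.2]
opening: 0.0003
grasp_force: 0.0
```

```bash
python3 - <<'E' 2>/dev/null
from h import *
T=V("top");S=V("scene");print(deck(T),deck(S))
for v in (T,S): print(cup2([v],(.613,-.131,.033),*NAVY)); print(cup2([v],(.611,-.032,.033),*SAGE))
go((.4148,.2097,.095),None)
E
```

```text
[[0.6088, -0.2329]] [[0.6103, -0.2321]]
{'c': [0.609, -0.1326], 'n': 63, 'rms': 0.0012, 'nh': 26, 'rh': 0.0476, 'yaw': -181.7}
{'c': [0.6079, -0.034], 'n': 75, 'rms': 0.0014, 'nh': 30, 'rh': 0.0494, 'yaw': -0.0}
{'c': [0.6116, -0.1331], 'n': 24, 'rms': 0.0015, 'nh': 6, 'rh': 0.0455, 'yaw': -178.2}
{'c': [0.6113, -0.0319], 'n': 104, 'rms': 0.0013, 'nh': 24, 'rh': 0.0505, 'yaw': -3.2}
t 28.5 at [0.416  0.2091 0.1318] yaw 179.04 q6 27.7 -> units [0.012 0.006 0.368] yaw 0
```

servo_tool([
  {"offset":[0.01,0,0.12],"yaw":0,"claw":1},
  {"offset":[0.01,0,0.2],"yaw":0,"claw":1},
  {"offset":[0.01,0,0.25],"yaw":0,"claw":1},
  {"offset":[0.01,0,0.3],"yaw":0,"claw":1},
  {"offset":[0.01,0,0.34],"yaw":0,"claw":1},
  {"offset":[0.01,0,0.36],"yaw":0,"claw":1},
])

```text
time: 29.25
ee_pos: [0.4148, 0.21, 0.0958]
tcp_rot: [180.0, 0.1, 179.1]
wrist_force: [0.7, -1.5, 7.4]
opening: -0.0002
grasp_force: 3.6
```

servo_tool([
  {"offset":[0,0,0.02],"yaw":0,"claw":1},
  {"offset":[0,0,0.03],"yaw":0,"claw":1},
  {"offset":[0,0,0.03],"yaw":0,"claw":1},
])

```text
time: 29.62
ee_pos: [0.4148, 0.21, 0.0939]
tcp_rot: [180.0, 0.1, 179.1]
wrist_force: [-3.1, -4.0, 14.6]
opening: -0.0001
grasp_force: 7.7
```

servo_tool([
  {"offset":[0,0,0.01],"yaw":0,"claw":1},
  {"offset":[0,0,0.01],"yaw":0,"claw":1},
  {"offset":[0,0,0.01],"yaw":0,"claw":1},
])

```text
time: 30.0
ee_pos: [0.4149, 0.2101, 0.0939]
tcp_rot: [180.0, 0.2, 179.1]
wrist_force: [-5.6, -6.0, 23.9]
opening: -0.0
grasp_force: 11.5
```

servo_tool([
  {"offset":[0,0,-0.2],"yaw":0,"claw":1},
  {"offset":[0,0,-0.5],"yaw":0,"claw":0},
  {"offset":[0,0,-1],"yaw":0,"claw":0},
  {"offset":[0,0,-1],"yaw":0,"claw":0},
])

```text
time: 30.5
ee_pos: [0.4156, 0.2107, 0.1947]
tcp_rot: [179.8, 0.3, 179.1]
wrist_force: [-0.9, -0.1, -0.3]
opening: 0.0545
grasp_force: 0.0
```

servo_tool([
  {"offset":[-0.15,-0.42,0],"yaw":0,"claw":0},
  {"offset":[-0.3,-0.85,0],"yaw":0,"claw":0},
  {"offset":[-0.3,-0.85,0],"yaw":0,"claw":0},
])

```text
time: 30.88
ee_pos: [0.4433, 0.1225, 0.1902]
tcp_rot: [-180.0, -0.1, 178.9]
wrist_force: [-0.5, 0.0, -0.1]
opening: 0.0853
grasp_force: 0.0
```

servo_tool([
  {"offset":[-0.15,-0.42,0],"yaw":0,"claw":0},
  {"offset":[-0.3,-0.85,0],"yaw":0,"claw":0},
  {"offset":[-0.3,-0.85,0],"yaw":0,"claw":0},
])

```text
time: 31.25
ee_pos: [0.4719, 0.0377, 0.1903]
tcp_rot: [-180.0, -0.1, 178.9]
wrist_force: [-0.2, 0.7, 0.0]
opening: 0.0861
grasp_force: 0.0
```

servo_tool([
  {"offset":[-0.15,-0.42,0],"yaw":0,"claw":0},
  {"offset":[-0.3,-0.85,0],"yaw":0,"claw":0},
  {"offset":[-0.3,-0.85,0],"yaw":0,"claw":0},
])

```text
time: 31.62
ee_pos: [0.5007, -0.0472, 0.1903]
tcp_rot: [180.0, -0.1, 179.0]
wrist_force: [-0.5, -0.2, -0.2]
opening: 0.0854
grasp_force: 0.0
```

servo_tool([
  {"offset":[-0.15,-0.42,0],"yaw":0,"claw":0},
  {"offset":[-0.28,-0.86,0],"yaw":0,"claw":0},
  {"offset":[-0.28,-0.86,0],"yaw":0,"claw":0},
  {"offset":[-0.28,-0.86,0],"yaw":0,"claw":0},
])

```text
time: 32.12
ee_pos: [0.5268, -0.1313, 0.1909]
tcp_rot: [180.0, -0.1, 179.1]
wrist_force: [0.3, -0.0, 0.5]
opening: 0.085
grasp_force: 0.0
```

```bash
python3 - <<'E' 2>/dev/null
from h import *
S=V("scene");print(deck(S))
NS=((100,20,15),(125,90,90))
print(cup2([S],(.613,-.131,.033),*NS)); print(cup2([S],(.611,-.032,.033),*SAGE))
go((.53,-.132,.091),179.1)
E
```

```text
[[0.6094, -0.2359]]
{'c': [0.6129, -0.1311], 'n': 123, 'rms': 0.0015, 'nh': 58, 'rh': 0.0494, 'yaw': -179.7}
{'c': [0.6113, -0.0321], 'n': 99, 'rms': 0.0016, 'nh': 22, 'rh': 0.0486, 'yaw': -2.6}
t 32.17 at [ 0.5269 -0.1312  0.1911] yaw 179.18 q6 -13.2 -> units [-0.031 -0.008  1.001] yaw 0.0004
```

Plunger bottomed out (24 N, no further travel). Now the push to the blue mark.

servo_tool([
  {"offset":[-0.03,-0.01,0.35],"yaw":0,"claw":0},
  {"offset":[-0.03,-0.01,0.7],"yaw":0,"claw":0},
  {"offset":[-0.03,-0.01,1],"yaw":0,"claw":0},
  {"offset":[-0.03,-0.01,1],"yaw":0,"claw":0},
  {"offset":[-0.03,-0.01,1],"yaw":0,"claw":1},
  {"offset":[-0.03,-0.01,1],"yaw":0,"claw":1},
  {"offset":[-0.03,-0.01,1],"yaw":0,"claw":1},
  {"offset":[-0.03,-0.01,1],"yaw":0,"claw":1},
  {"offset":[-0.03,-0.01,1],"yaw":0,"claw":1},
  {"offset":[-0.03,-0.01,1],"yaw":0,"claw":1},
], squeeze=25)

```text
time: 33.42
ee_pos: [0.5304, -0.1337, 0.092]
tcp_rot: [180.0, 0.1, 179.1]
wrist_force: [0.3, 3.5, 6.3]
opening: 0.0149
grasp_force: 24.6
```

servo_tool([
  {"offset":[0,-0.02,0],"yaw":0,"claw":1},
  {"offset":[0,-0.06,0],"yaw":0,"claw":1},
  {"offset":[0,-0.12,0],"yaw":0,"claw":1},
  {"offset":[0,-0.2,0],"yaw":0,"claw":1},
  {"offset":[0,-0.29,0],"yaw":0,"claw":1},
  {"offset":[0,-0.38,0],"yaw":0,"claw":1},
  {"offset":[0,-0.47,0],"yaw":0,"claw":1},
  {"offset":[0,-0.55,0],"yaw":0,"claw":1},
  {"offset":[0,-0.62,0],"yaw":0,"claw":1},
  {"offset":[0,-0.68,0],"yaw":0,"claw":1},
  {"offset":[0,-0.7,0],"yaw":0,"claw":1},
])

```text
time: 34.8
ee_pos: [0.5291, -0.2043, 0.092]
tcp_rot: [-180.0, 0.1, 179.1]
wrist_force: [-0.9, 1.6, 6.2]
opening: 0.0151
grasp_force: 24.9
```

```bash
python3 - <<'E' 2>/dev/null
from h import *
go((.5285,-.232,.091),179.1)
E
```

```text
t 34.8 at [ 0.5291 -0.2043  0.092 ] yaw 179.08 q6 -20.2 -> units [ 0.002 -0.277  0.01 ] yaw -0.0001
```

servo_tool([
  {"offset":[0,-0.03,0],"yaw":0,"claw":1},
  {"offset":[0,-0.08,0],"yaw":0,"claw":1},
  {"offset":[0,-0.14,0],"yaw":0,"claw":1},
  {"offset":[0,-0.2,0],"yaw":0,"claw":1},
  {"offset":[0,-0.25,0],"yaw":0,"claw":1},
  {"offset":[0,-0.28,0],"yaw":0,"claw":1},
  {"offset":[0,-0.285,0],"yaw":0,"claw":1},
  {"offset":[0,-0.285,0],"yaw":0,"claw":1},
])

```text
time: 35.8
ee_pos: [0.5287, -0.2327, 0.092]
tcp_rot: [-180.0, 0.0, 179.1]
wrist_force: [-1.4, 1.1, 6.9]
opening: 0.0152
grasp_force: 25.0
```

servo_tool([
  {"offset":[0,0,0],"yaw":0,"claw":0.4},
  {"offset":[0,0,0],"yaw":0,"claw":0},
  {"offset":[0,0,0],"yaw":0,"claw":0},
  {"offset":[0,0,0],"yaw":0,"claw":0},
  {"offset":[0,0,0],"yaw":0,"claw":0},
  {"offset":[0,0,-0.2],"yaw":0,"claw":0},
  {"offset":[0,0,-0.6],"yaw":0,"claw":0},
  {"offset":[0,0,-1],"yaw":0,"claw":0},
  {"offset":[0,0,-1],"yaw":0,"claw":0},
])

```text
time: 36.92
ee_pos: [0.5297, -0.2329, 0.1948]
tcp_rot: [-179.9, 0.3, 179.1]
wrist_force: [0.0, -0.6, -0.6]
opening: 0.085
grasp_force: 0.0
```

servo_tool([
  {"offset":[0.3,0.3,0],"yaw":-0.06,"claw":0},
  {"offset":[0.3,0.6,0],"yaw":-0.12,"claw":0},
  {"offset":[0,0.9,0],"yaw":-0.18,"claw":0},
  {"offset":[-0.3,1,0],"yaw":-0.24,"claw":0},
  {"offset":[-0.6,1,0],"yaw":-0.3,"claw":0},
  {"offset":[-0.8,1,0],"yaw":-0.36,"claw":0},
  {"offset":[-0.8,1,0],"yaw":-0.42,"claw":0},
  {"offset":[-0.8,1,0],"yaw":-0.48,"claw":0},
  {"offset":[-0.8,1,0],"yaw":-0.5,"claw":0},
  {"offset":[-0.8,1,0],"yaw":-0.5,"claw":0},
])

```text
time: 38.17
ee_pos: [0.6098, -0.1336, 0.1902]
tcp_rot: [179.9, 0.0, -90.9]
wrist_force: [1.0, -0.2, 0.7]
opening: 0.0856
grasp_force: 0.0
```

```bash
python3 - <<'E' 2>/dev/null
from h import *
S=V("scene");T=V("top");print(deck(S),deck(T))
NS=((100,20,15),(125,90,90))
print(cup2([S],(.611,-.231,.033),*NS)); print(cup2([S],(.609,-.132,.033),*SAGE))
print(cup2([T],(.608,-.231,.033),*NAVY)); print(cup2([T],(.606,-.132,.033),*SAGE))
for nm,v in(("T",T),("S",S)):
    W=v.W; k=(np.hypot(W[...,0]-.529,W[...,1]+.233)<.025)&(W[...,2]>.1035)&(W[...,2]<.112);u=np.argwhere(k); print("post",nm,len(u),len(u) and v.ray(u[:,1].mean(),u[:,0].mean(),.107).round(4))
go((.609,-.133,.079),-90.9); save(S,"s2.png",(120,170,520,400),2)
E
```

```text
[[0.6095, -0.3338]] [[0.608, -0.3338]]
{'c': [0.6111, -0.2314], 'n': 115, 'rms': 0.0015, 'nh': 40, 'rh': 0.0498, 'yaw': -179.2}
{'c': [0.61, -0.1322], 'n': 60, 'rms': 0.0016, 'nh': 26, 'rh': 0.0505, 'yaw': -2.1}
{'c': [0.6076, -0.2317], 'n': 13, 'rms': 0.0014, 'nh': 26, 'rh': 0.0489, 'yaw': -180.2}
{'c': [0.606, -0.132], 'n': 0, 'rms': nan, 'nh': 2, 'rh': 0.0549, 'yaw': -2.3}
post T 19 [ 0.5279 -0.2318  0.107 ]
post S 33 [ 0.5304 -0.23    0.107 ]
t 38.27 at [ 0.6099 -0.1336  0.1906] yaw -91.0 q6 -101.4 -> units [-0.006  0.009  1.116] yaw -0.0005
```

View pics/s2.png

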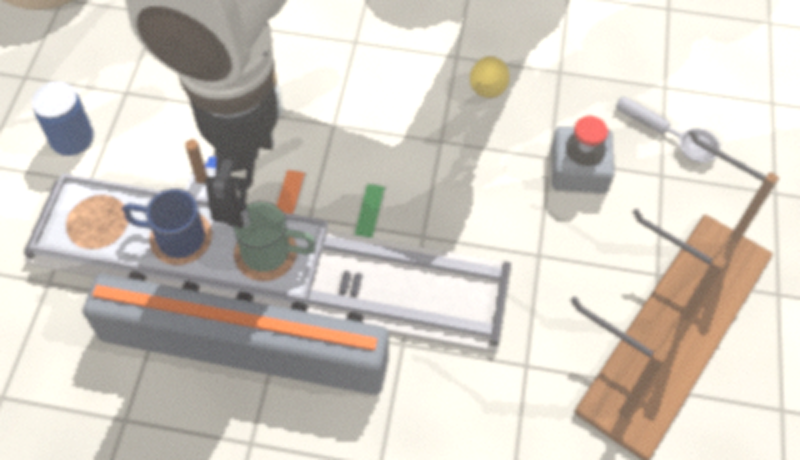

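servo_tool([
  {"offset":[0,0.01,0.3],"yaw":0,"claw":0},
  {"offset":[0,0.01,0.6],"yaw":0,"claw":0},
  {"offset":[0,0.01,0.6],"yaw":0,"claw":0},
])

```text
time: 38.65
ee_pos: [0.6077, -0.1334, 0.1288]
tcp_rot: [179.8, 0.0, -91.0]
wrist_force: [0.2, 0.1, -0.2]
opening: 0.0856
grasp_force: 0.0
```

servo_tool([
  {"offset":[0,0,0.2],"yaw":0,"claw":0},
  {"offset":[0,0,0.4],"yaw":0,"claw":0},
  {"offset":[0,0,0.51],"yaw":0,"claw":0},
  {"offset":[0,0,0.51],"yaw":0,"claw":0},
  {"offset":[0,0,0.51],"yaw":0,"claw":1},
  {"offset":[0,0,0.51],"yaw":0,"claw":1},
  {"offset":[0,0,0.51],"yaw":0,"claw":1},
  {"offset":[0,0,0.51],"yaw":0,"claw":1},
  {"offset":[0,0,0.51],"yaw":0,"claw":1},
  {"offset":[0,0,0.51],"yaw":0,"claw":1},
], squeeze=30)

```text
time: 39.9
ee_pos: [0.6095, -0.1338, 0.0815]
tcp_rot: [-179.9, -0.0, -90.9]
wrist_force: [-0.1, 0.4, 5.5]
opening: 0.0539
grasp_force: 32.5
```

servo_tool([
  {"offset":[0,0,-0.2],"yaw":0,"claw":1},
  {"offset":[0,0,-0.5],"yaw":0,"claw":1},
  {"offset":[0,0,-0.8],"yaw":0,"claw":1},
  {"offset":[0,0,-1],"yaw":0,"claw":1},
  {"offset":[0,0,-1],"yaw":0,"claw":1},
])

```text
time: 40.52
ee_pos: [0.6098, -0.1338, 0.1829]
tcp_rot: [-179.8, -0.0, -90.9]
wrist_force: [0.5, 0.7, -1.7]
opening: 0.0541
grasp_force: 32.1
```

```bash
python3 - <<'E' 2>/dev/null
from h import *
S=V("scene");T=V("top");print(deck(S),deck(T))
NS=((100,20,15),(125,90,90))
print(cup2([S],(.611,-.231,.033),*NS)); print(cup2([S],(.609,-.132,.133),*SAGE))
go((.5835,.1903,.178),-26.2)
E
```

```text
[[0.6095, -0.3336], [0.6119, -0.1343]] [[0.6077, -0.3338]]
{'c': [0.6113, -0.2311], 'n': 127, 'rms': 0.0016, 'nh': 40, 'rh': 0.0502, 'yaw': -179.6}
{'c': [0.6119, -0.1342], 'n': 17, 'rms': 0.0009, 'nh': 45, 'rh': 0.0518, 'yaw': -1.3}
t 40.62 at [ 0.609  -0.1336  0.1801] yaw -90.9 q6 -101.5 -> units [-3.235  0.306  0.021] yaw -0.3594
```

servo_tool([
  {"offset":[-0.15,0.05,0],"yaw":-0.05,"claw":1},
  {"offset":[-0.3,0.1,0],"yaw":-0.1,"claw":1},
  {"offset":[-0.45,0.15,0],"yaw":-0.15,"claw":1},
  {"offset":[-0.6,0.2,0],"yaw":-0.2,"claw":1},
  {"offset":[-0.75,0.25,0],"yaw":-0.25,"claw":1},
  {"offset":[-0.9,0.3,0],"yaw":-0.31,"claw":1},
  {"offset":[-1,0.3,0],"yaw":-0.36,"claw":1},
  {"offset":[-1,0.3,0],"yaw":-0.36,"claw":1},
])

```text
time: 41.62
ee_pos: [0.5802, -0.0327, 0.1792]
tcp_rot: [180.0, 0.1, -26.1]
wrist_force: [0.0, 0.4, -1.5]
opening: 0.0541
grasp_force: 32.1
```

```bash
python3 - <<'E' 2>/dev/null
from h import *
go((.5835,.1903,.1825),-26.2)
E
```

```text
t 41.62 at [ 0.5802 -0.0327  0.1792] yaw -26.1 q6 -157.1 -> units [-0.951 -2.017 -0.033] yaw 0.0005
```

servo_tool([
  {"offset":[-0.2,-0.4,-0.01],"yaw":0,"claw":1},
  {"offset":[-0.4,-0.8,-0.01],"yaw":0,"claw":1},
  {"offset":[-0.48,-1,-0.02],"yaw":0,"claw":1},
  {"offset":[-0.48,-1,-0.02],"yaw":0,"claw":1},
])

```text
time: 42.12
ee_pos: [0.5815, 0.0785, 0.1818]
tcp_rot: [180.0, 0.0, -26.1]
wrist_force: [0.7, -0.9, -0.6]
opening: 0.054
grasp_force: 32.4
```

servo_tool([
  {"offset":[-0.2,-0.4,0],"yaw":0,"claw":1},
  {"offset":[-0.4,-0.8,0],"yaw":0,"claw":1},
  {"offset":[-0.48,-1,0],"yaw":0,"claw":1},
  {"offset":[-0.48,-1,0],"yaw":0,"claw":1},
  {"offset":[-0.48,-1,0],"yaw":0,"claw":1},
])

```text
time: 42.75
ee_pos: [0.5826, 0.1874, 0.1822]
tcp_rot: [180.0, -0.0, -26.2]
wrist_force: [0.5, -0.8, -1.0]
opening: 0.0541
grasp_force: 32.6
```

```bash
python3 - <<'E' 2>/dev/null
from h import *
S=V("scene");T=V("top")
go((.5835,.1903,.1825),-26.2)
o=get_obs()["ee_pos"];z0=o[2]-.0485
for v in(S,T):
    print(cup2([v],(o[0],o[1],z0),*SAGE))
    W=v.W;k=(v.mask(*SAGE)>0)&(np.hypot(W[...,0]-o[0],W[...,1]-o[1])<.09)&(W[...,2]>.1);P=W[k]
    t=np.radians(63.8);ax=np.array([np.cos(t),np.sin(t)]);ay=np.array([-np.sin(t),np.cos(t)])
    d=P[:,:2]-[.608,.334];Y=d@ay;h=Y>np.max(Y)-.022
    print(len(P),"z",np.percentile(P[:,2],[1,5,95,99]).round(4),"handle Y",np.percentile(Y,[98,99.5]).round(4),"hz",np.percentile(P[h][:,2],[2,10,90,98]).round(4),"X",np.percentile((d@ax)[h],[5,50,95]).round(4))
save(S,"s3.png",(330,130,530,280),4)
E
```

```text
t 42.85 at [0.5826 0.1873 0.1823] yaw -26.19 q6 -136.0 -> units [-0.005 -0.031 -0.002] yaw 0.0001
{'c': [0.5846, 0.1888], 'n': 35, 'rms': 0.0011, 'nh': 0, 'rh': 0.0, 'yaw': -90.0}
533 z [0.1366 0.1384 0.1953 0.1979] handle Y [-0.0178 -0.0167] hz [0.1366 0.1384 0.1816 0.1947] X [-0.1644 -0.1498 -0.1295]
{'c': [0.5826, 0.1873], 'n': 0, 'rms': nan, 'nh': 0, 'rh': 0.0, 'yaw': -90.0}
```

```bash
python3 - <<'E' 2>/dev/null
from h import *
S=V("scene");T=V("top")
a=cv2.resize(S.p[130:280,340:490],None,fx=2.6,fy=2.6,interpolation=cv2.INTER_CUBIC);b=cv2.resize(T.p[140:290,130:280],None,fx=2.6,fy=2.6,interpolation=cv2.INTER_CUBIC)
cv2.imwrite("pics/st3.png",cv2.convertScaleAbs(np.hstack([a,b]),alpha=1.8,beta=15)[:,:,::-1])
E
```

```text
(no output)
```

View pics/st3.png

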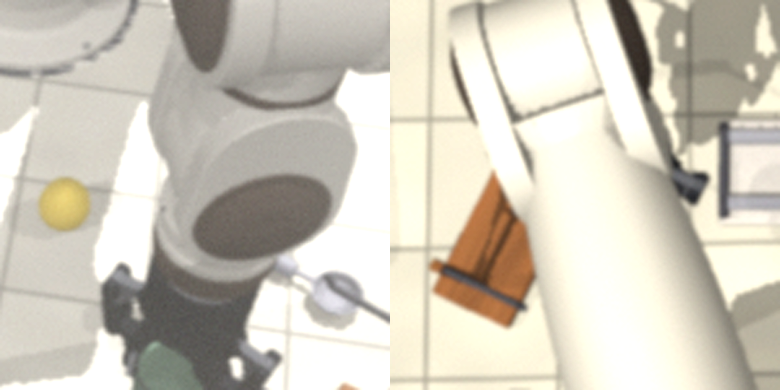

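servo_tool([
  {"offset":[0,-0.1,0],"yaw":0,"claw":1},
  {"offset":[0,-0.2,0],"yaw":0,"claw":1},
  {"offset":[0,-0.3,0],"yaw":0,"claw":1},
  {"offset":[0,-0.38,0],"yaw":0,"claw":1},
  {"offset":[0,-0.44,0],"yaw":0,"claw":1},
  {"offset":[0,-0.5,0],"yaw":0,"claw":1},
])

```text
time: 43.7
ee_pos: [0.6045, 0.234, 0.1822]
tcp_rot: [180.0, 0.0, -26.1]
wrist_force: [-0.2, 0.0, -1.4]
opening: 0.0541
grasp_force: 32.6
```

servo_tool([
  {"offset":[0,-0.05,0],"yaw":0,"claw":1},
  {"offset":[0,-0.1,0],"yaw":0,"claw":1},
  {"offset":[0,-0.15,0],"yaw":0,"claw":1},
  {"offset":[0,-0.15,0],"yaw":0,"claw":1},
])

```text
time: 44.2
ee_pos: [0.6111, 0.2473, 0.1822]
tcp_rot: [180.0, 0.0, -26.1]
wrist_force: [-0.3, 0.4, -2.7]
opening: 0.0541
grasp_force: 32.6
```

```bash
python3 - <<'E' 2>/dev/null
from h import *
S=V("scene");T=V("top")
go((.623,.2712,.1825),-26.2)
a=cv2.resize(S.p[180:380,390:590],None,fx=1.95,fy=1.95,interpolation=cv2.INTER_CUBIC);b=cv2.resize(T.p[140:290,130:280],None,fx=2.6,fy=2.6,interpolation=cv2.INTER_CUBIC)
cv2.imwrite("pics/st4.png",cv2.convertScaleAbs(np.hstack([a,b]),alpha=1.8,beta=15)[:,:,::-1])
E
```

```text
t 44.3 at [0.6109 0.247  0.1822] yaw -26.09 q6 -131.9 -> units [ 0.002 -0.27  -0.003] yaw 0.0006
```

View pics/st4.png

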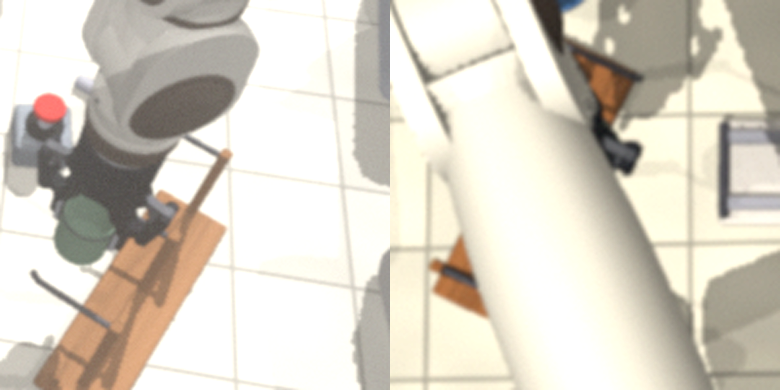

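servo_tool([
  {"offset":[0,-0.08,0],"yaw":0,"claw":1},
  {"offset":[0,-0.16,0],"yaw":0,"claw":1},
  {"offset":[0,-0.23,0],"yaw":0,"claw":1},
  {"offset":[0,-0.27,0],"yaw":0,"claw":1},
  {"offset":[0,-0.27,0],"yaw":0,"claw":1},
])

```text
time: 44.92
ee_pos: [0.6229, 0.2716, 0.1821]
tcp_rot: [180.0, 0.0, -26.1]
wrist_force: [0.3, -0.5, -1.9]
opening: 0.054
grasp_force: 32.6
```

servo_tool([
  {"offset":[0,0,0.04],"yaw":0,"claw":1},
  {"offset":[0,0,0.08],"yaw":0,"claw":1},
  {"offset":[0,0,0.1],"yaw":0,"claw":1},
  {"offset":[0,0,0.12],"yaw":0,"claw":1},
  {"offset":[0,0,0.12],"yaw":0,"claw":1},
])

```text
time: 45.55
ee_pos: [0.6228, 0.2712, 0.1701]
tcp_rot: [180.0, 0.0, -26.1]
wrist_force: [0.2, 0.2, -1.5]
opening: 0.0539
grasp_force: 32.6
```

servo_tool([
  {"offset":[0,0,0.01],"yaw":0,"claw":1},
  {"offset":[0,0,0.02],"yaw":0,"claw":1},
  {"offset":[0,0,0.02],"yaw":0,"claw":1},
])

```text
time: 45.92
ee_pos: [0.6228, 0.2713, 0.1682]
tcp_rot: [180.0, 0.0, -26.1]
wrist_force: [-0.1, 0.4, -1.4]
opening: 0.0543
grasp_force: 32.6
```

servo_tool([
  {"offset":[0,0,0.01],"yaw":0,"claw":1},
  {"offset":[0,0,0.02],"yaw":0,"claw":1},
  {"offset":[0,0,0.02],"yaw":0,"claw":1},
])

```text
time: 46.3
ee_pos: [0.6229, 0.2713, 0.1666]
tcp_rot: [-180.0, -0.0, -26.1]
wrist_force: [-0.1, -0.8, 1.0]
opening: 0.0543
grasp_force: 32.8
```

servo_tool([
  {"offset":[0,0,0],"yaw":0,"claw":0},
  {"offset":[0,0,0],"yaw":0,"claw":0},
  {"offset":[0,0,0],"yaw":0,"claw":0},
  {"offset":[0,0,0],"yaw":0,"claw":0},
  {"offset":[0,0,0],"yaw":0,"claw":0},
  {"offset":[0,0,0],"yaw":0,"claw":0},
  {"offset":[0,0,0],"yaw":0,"claw":0},
  {"offset":[0,0,0],"yaw":0,"claw":0},
  {"offset":[0,0,-0.2],"yaw":0,"claw":0},
  {"offset":[0,0,-0.5],"yaw":0,"claw":0},
  {"offset":[0,0,-0.9],"yaw":0,"claw":0},
  {"offset":[0,0,-0.9],"yaw":0,"claw":0},
])

```text
time: 47.8
ee_pos: [0.6236, 0.2716, 0.26]
tcp_rot: [-179.8, -0.2, -26.1]
wrist_force: [-0.4, 0.4, 0.3]
opening: 0.0855
grasp_force: 0.0
```

servo_tool([
  {"offset":[0.2,0.4,0],"yaw":0,"claw":0},
  {"offset":[0.4,0.9,0],"yaw":0,"claw":0},
  {"offset":[0.5,1,0],"yaw":0,"claw":0},
  {"offset":[0.5,1,0],"yaw":0,"claw":0},
])

```text
time: 48.3
ee_pos: [0.624, 0.1588, 0.2557]
tcp_rot: [180.0, 0.0, -26.2]
wrist_force: [0.2, 0.4, -0.1]
opening: 0.085
grasp_force: 0.0
```

servo_tool([
  {"offset":[0.2,0.4,0],"yaw":0,"claw":0},
  {"offset":[0.4,0.9,0],"yaw":0,"claw":0},
  {"offset":[0.4,1,0],"yaw":0,"claw":0},
  {"offset":[0.4,1,0],"yaw":0,"claw":0},
])

```text
time: 48.8
ee_pos: [0.6157, 0.0528, 0.2561]
tcp_rot: [-180.0, 0.0, -26.1]
wrist_force: [-0.2, -0.8, -0.4]
opening: 0.0853
grasp_force: 0.0
```

```bash
python3 - <<'E' 2>/dev/null
from h import *
S=V("scene");T=V("top")
NS=((100,20,15),(125,90,90))
print(cup2([S],(.611,-.231,.033),*NS),cup2([T],(.608,-.231,.033),*NAVY))
go((.610,-.232,.2),-90.9)
a=cv2.resize(S.p[180:380,390:590],None,fx=1.95,fy=1.95,interpolation=cv2.INTER_CUBIC);b=cv2.resize(T.p[140:290,130:280],None,fx=2.6,fy=2.6,interpolation=cv2.INTER_CUBIC)
cv2.imwrite("pics/st5.png",cv2.convertScaleAbs(np.hstack([a,b]),alpha=1.8,beta=15)[:,:,::-1])
E
```

```text
{'c': [0.6113, -0.2312], 'n': 118, 'rms': 0.0014, 'nh': 40, 'rh': 0.0501, 'yaw': -179.6} {'c': [0.6074, -0.2329], 'n': 64, 'rms': 0.0012, 'nh': 23, 'rh': 0.0486, 'yaw': -180.1}
t 48.9 at [0.6159 0.0536 0.256 ] yaw -26.02 q6 -149.0 -> units [1.2   2.593 0.56 ] yaw 0.3605
```

View pics/st5.png

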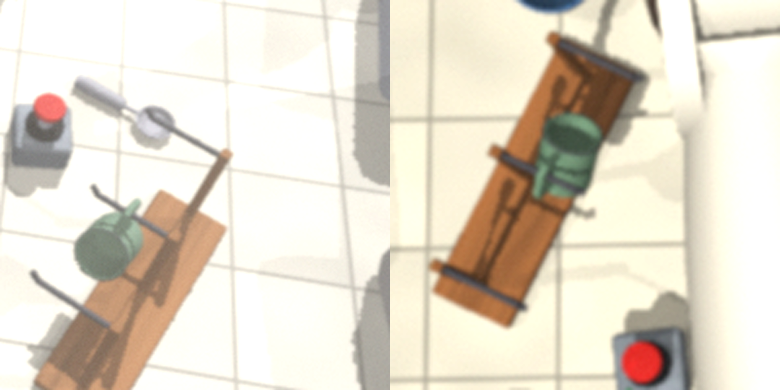

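servo_tool([
  {"offset":[0.25,0.5,0],"yaw":0,"claw":0},
  {"offset":[0.5,1,0],"yaw":0,"claw":0},
  {"offset":[0.5,1,0],"yaw":0,"claw":0},
])

```text
time: 49.28
ee_pos: [0.6169, -0.0615, 0.2558]
tcp_rot: [180.0, 0.0, -26.2]
wrist_force: [0.4, 0.1, -0.8]
opening: 0.0855
grasp_force: 0.0
```

servo_tool([
  {"offset":[0.25,0.5,0],"yaw":0,"claw":0},
  {"offset":[0.5,1,0],"yaw":0,"claw":0},
  {"offset":[0.5,1,0],"yaw":0,"claw":0},
])

```text
time: 49.65
ee_pos: [0.618, -0.173, 0.2554]
tcp_rot: [180.0, 0.0, -26.2]
wrist_force: [-0.3, 0.2, -0.6]
opening: 0.0853
grasp_force: 0.0
```

servo_tool([
  {"offset":[0.1,0.3,0],"yaw":0.06,"claw":0},
  {"offset":[0.2,0.6,0],"yaw":0.12,"claw":0},
  {"offset":[0.2,0.6,0],"yaw":0.18,"claw":0},
  {"offset":[0.2,0.6,0.2],"yaw":0.24,"claw":0},
  {"offset":[0.2,0.6,0.4],"yaw":0.3,"claw":0},
  {"offset":[0.2,0.6,0.6],"yaw":0.36,"claw":0},
  {"offset":[0.2,0.6,0.6],"yaw":0.36,"claw":0},
  {"offset":[0.2,0.6,0.6],"yaw":0.36,"claw":0},
])

```text
time: 50.65
ee_pos: [0.6098, -0.233, 0.1972]
tcp_rot: [-180.0, -0.0, -90.6]
wrist_force: [-0.4, -0.3, -0.5]
opening: 0.0855
grasp_force: 0.0
```

```bash
python3 - <<'E' 2>/dev/null
from h import *
S=V("scene");T=V("top")
NS=((100,20,15),(125,90,90))
print(cup2([S],(.611,-.231,.033),*NS))
go((.610,-.232,.0785),-90.9)
E
```

```text
{'c': [0.6276, -0.2097], 'n': 119, 'rms': 0.0014, 'nh': 39, 'rh': 0.0511, 'yaw': -194.7}
t 50.75 at [ 0.6097 -0.2337  0.1975] yaw -90.7 q6 -110.3 -> units [-0.017 -0.003  1.19 ] yaw 0.0011
```

Navy has been knocked aside on the deck, to about (.627,-.210) and turned about 15°. It is still upright. I'm re-aiming with the fingers partly closed, because the dryer is close behind it.

```bash
python3 - <<'E' 2>/dev/null
from h import *
S=V("scene");T=V("top")
NS=((100,20,15),(125,90,90))
print(cup2([S],(.6276,-.21,.033),*NS))
W=S.W;k=(S.mask(*NS)>0)&(np.hypot(W[...,0]-.627,W[...,1]+.21)<.06);P=W[k][:,2];print(np.percentile(P,[1,50,95,99]))
go((.6266,-.2105,.15),-105.5); print(deck(S))
a=cv2.resize(S.p[180:380,120:320],None,fx=1.95,fy=1.95,interpolation=cv2.INTER_CUBIC);b=cv2.resize(S.p[180:380,390:590],None,fx=1.95,fy=1.95,interpolation=cv2.INTER_CUBIC)
cv2.imwrite("pics/st6.png",cv2.convertScaleAbs(np.hstack([a,b]),alpha=1.8,beta=15)[:,:,::-1])
E
```

```text
{'c': [0.6277, -0.2097], 'n': 115, 'rms': 0.0015, 'nh': 39, 'rh': 0.0506, 'yaw': -194.4}
[0.03549236 0.06865806 0.0951486  0.09734924]
t 50.85 at [ 0.6095 -0.2341  0.1972] yaw -90.79 q6 -110.2 -> units [-0.238 -0.168  0.472] yaw 0.0817
[[0.6091, -0.3329], [0.6133, -0.1316]]
```

View pics/st6.png

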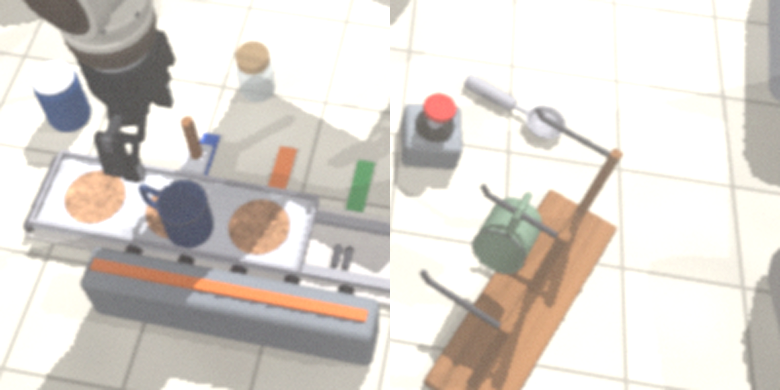

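servo_tool([
  {"offset":[-0.12,-0.08,0],"yaw":0.04,"claw":0.2},
  {"offset":[-0.24,-0.17,0.2],"yaw":0.08,"claw":0.2},
  {"offset":[-0.24,-0.17,0.45],"yaw":0.081,"claw":0.2},
  {"offset":[-0.24,-0.17,0.45],"yaw":0.081,"claw":0.2},
  {"offset":[-0.24,-0.17,0.45],"yaw":0.081,"claw":0.2},
])

```text
time: 51.48
ee_pos: [0.6267, -0.2107, 0.1526]
tcp_rot: [-179.9, -0.0, -105.5]
wrist_force: [0.0, -0.3, 0.3]
opening: 0.0683
grasp_force: 0.0
```

```bash
python3 - <<'E' 2>/dev/null
from h import *
go((.6266,-.2105,.081),-105.5)
E
```

```text
t 51.48 at [ 0.6267 -0.2107  0.1526] yaw -105.45 q6 -93.1 -> units [-0.002  0.001  0.716] yaw 0.0003
```

servo_tool([
  {"offset":[0,0,0.15],"yaw":0,"claw":0.2},
  {"offset":[0,0,0.3],"yaw":0,"claw":0.2},
  {"offset":[0,0,0.45],"yaw":0,"claw":0.2},
  {"offset":[0,0,0.6],"yaw":0,"claw":0.2},
  {"offset":[0,0,0.7],"yaw":0,"claw":0.2},
  {"offset":[0,0,0.7],"yaw":0,"claw":0.2},
])

```text
time: 52.22
ee_pos: [0.626, -0.2103, 0.0802]
tcp_rot: [179.9, 0.0, -105.5]
wrist_force: [0.8, 0.1, -0.1]
opening: 0.0684
grasp_force: 0.0
```

servo_tool([
  {"offset":[0,0,0],"yaw":0,"claw":1},
  {"offset":[0,0,0],"yaw":0,"claw":1},
  {"offset":[0,0,0],"yaw":0,"claw":1},
  {"offset":[0,0,0],"yaw":0,"claw":1},
  {"offset":[0,0,0],"yaw":0,"claw":1},
  {"offset":[0,0,0],"yaw":0,"claw":1},
], squeeze=30)

```text
time: 52.98
ee_pos: [0.6268, -0.2105, 0.0819]
tcp_rot: [-179.9, 0.0, -105.5]
wrist_force: [0.1, 0.7, 4.7]
opening: 0.0541
grasp_force: 33.0
```

servo_tool([
  {"offset":[0,0,-0.2],"yaw":0,"claw":1},
  {"offset":[0,0,-0.5],"yaw":0,"claw":1},
  {"offset":[0,0,-0.8],"yaw":0,"claw":1},
  {"offset":[0,0,-1],"yaw":0,"claw":1},
  {"offset":[0,0,-1],"yaw":0,"claw":1},
])

```text
time: 53.6
ee_pos: [0.6271, -0.2107, 0.1837]
tcp_rot: [-179.8, -0.0, -105.5]
wrist_force: [0.1, 0.1, -1.9]
opening: 0.0544
grasp_force: 32.3
```

```bash
python3 - <<'E' 2>/dev/null
from h import *
S=V("scene")
NS=((100,20,15),(125,90,90))
print(cup2([S],(.6276,-.21,.133),*NS)); print(deck(S))
W=S.W;k=(S.mask(*NS)>0)&(np.hypot(W[...,0]-.627,W[...,1]+.21)<.06)&(W[...,2]>.1);P=W[k][:,2];print(np.percentile(P,[1,50,95,99]))
go((.58,-.08,.2),-26.2)
E
```

```text
{'c': [0.6284, -0.2102], 'n': 87, 'rms': 0.0014, 'nh': 0, 'rh': 0.0, 'yaw': -90.0}
[[0.6094, -0.3331], [0.6169, -0.2309], [0.6127, -0.1331]]
[0.13666521 0.16833657 0.1968703  0.22919407]
t 53.65 at [ 0.6267 -0.2105  0.1819] yaw -105.48 q6 -93.1 -> units [-1.134  0.798 -0.181] yaw -0.4404
```

servo_tool([
  {"offset":[-0.1,0.1,-0.05],"yaw":-0.05,"claw":1},
  {"offset":[-0.2,0.25,-0.1],"yaw":-0.1,"claw":1},
  {"offset":[-0.3,0.4,-0.1],"yaw":-0.15,"claw":1},
  {"offset":[-0.4,0.55,-0.1],"yaw":-0.21,"claw":1},
  {"offset":[-0.5,0.7,-0.1],"yaw":-0.26,"claw":1},
  {"offset":[-0.6,0.85,-0.1],"yaw":-0.32,"claw":1},
  {"offset":[-0.7,1,-0.1],"yaw":-0.37,"claw":1},
  {"offset":[-0.7,1,-0.1],"yaw":-0.42,"claw":1},
  {"offset":[-0.7,1,-0.1],"yaw":-0.44,"claw":1},
  {"offset":[-0.7,1,-0.1],"yaw":-0.44,"claw":1},
])

```text
time: 54.9
ee_pos: [0.5483, -0.1162, 0.1902]
tcp_rot: [180.0, 0.1, -26.3]
wrist_force: [-0.4, -0.5, -0.6]
opening: 0.0543
grasp_force: 32.3
```

servo_tool([
  {"offset":[-0.3,-0.28,0],"yaw":0,"claw":1},
  {"offset":[-0.65,-0.6,0],"yaw":0,"claw":1},
  {"offset":[-1,-0.93,0],"yaw":0,"claw":1},
  {"offset":[-1,-0.93,0],"yaw":0,"claw":1},
])

```text
time: 55.4
ee_pos: [0.4992, 0.0135, 0.191]
tcp_rot: [180.0, 0.0, -26.2]
wrist_force: [0.7, 0.7, -0.8]
opening: 0.0542
grasp_force: 32.4
```

servo_tool([
  {"offset":[-0.3,-0.28,0],"yaw":0,"claw":1},
  {"offset":[-0.65,-0.6,0],"yaw":0,"claw":1},
  {"offset":[-1,-0.93,0],"yaw":0,"claw":1},
  {"offset":[-1,-0.93,0],"yaw":0,"claw":1},
])

```text
time: 55.9
ee_pos: [0.4511, 0.1407, 0.1909]
tcp_rot: [180.0, 0.0, -26.2]
wrist_force: [-0.8, -1.1, -0.6]
opening: 0.054
grasp_force: 32.5
```

```bash
python3 - <<'E' 2>/dev/null
from h import *
go((.4013,.2738,.183),-26.2)
E
```

```text
t 55.9 at [0.4511 0.1407 0.1909] yaw -26.17 q6 -136.5 -> units [-1.034 -0.975  0.079] yaw 0.0002
```

servo_tool([
  {"offset":[-0.3,-0.28,0],"yaw":0,"claw":1},
  {"offset":[-0.6,-0.5,0],"yaw":0,"claw":1},
  {"offset":[-0.9,-0.7,0.05],"yaw":0,"claw":1},
  {"offset":[-1,-0.75,0.08],"yaw":0,"claw":1},
  {"offset":[-1,-0.75,0.08],"yaw":0,"claw":1},
])

```text
time: 56.52
ee_pos: [0.3955, 0.25, 0.1828]
tcp_rot: [179.9, 0.0, -26.3]
wrist_force: [0.8, -0.3, -0.3]
opening: 0.0544
grasp_force: 32.5
```

```bash
python3 - <<'E' 2>/dev/null
from h import *
S=V("scene");T=V("top"); o=get_obs()["ee_pos"]
NS=((100,20,15),(125,90,90))
print(cup2([S],(o[0]+.001,o[1]+.001,o[2]-.049),*NS))
go((.4432,.359,.183),-26.2)
a=cv2.resize(S.p[180:380,390:590],None,fx=1.95,fy=1.95,interpolation=cv2.INTER_CUBIC);b=cv2.resize(T.p[140:340,130:330],None,fx=1.95,fy=1.95,interpolation=cv2.INTER_CUBIC)
cv2.imwrite("pics/st7.png",cv2.convertScaleAbs(np.hstack([a,b]),alpha=1.8,beta=15)[:,:,::-1])
t=np.radians(63.8);ax=np.array([np.cos(t),np.sin(t)]);ay=np.array([-np.sin(t),np.cos(t)])
W=S.W;k=(S.mask(*NS)>0)&(np.hypot(W[...,0]-o[0],W[...,1]-o[1])<.075)&(W[...,2]>.1)&(W[...,2]<.2);P=W[k];d=P[:,:2]-o[:2];Y=d@ay;X=d@ax
h=Y<-.034;print(h.sum(),"hY",np.percentile(Y[h],[1,5,50]),"hz",np.percentile(P[h,2],[2,10,90,98]),"hX",np.percentile(X[h],[5,50,95]))
E
```

```text
{'c': [0.3986, 0.2505], 'n': 70, 'rms': 0.0013, 'nh': 51, 'rh': 0.0529, 'yaw': -115.9}
t 56.62 at [0.3959 0.2496 0.1832] yaw -26.34 q6 -121.4 -> units [-0.062 -1.19   0.002] yaw -0.0008
72 hY [-0.0622009  -0.06041905 -0.05214817] hz [0.15226458 0.15570141 0.19228914 0.19477811] hX [-0.00179595  0.00227724  0.00484172]
```

View pics/st7.png

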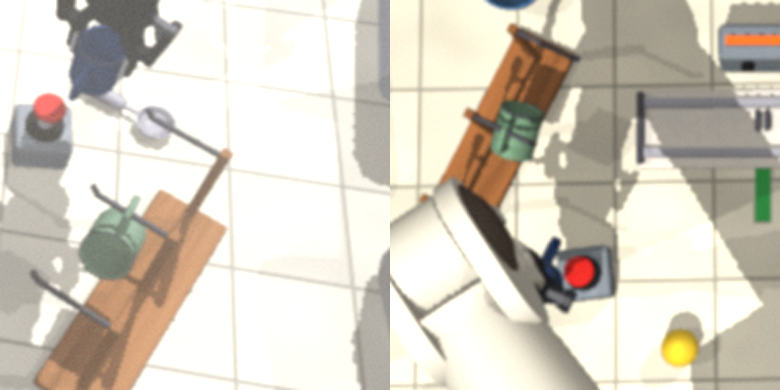

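servo_tool([
  {"offset":[-0.08,-0.1,0],"yaw":0,"claw":1},
  {"offset":[-0.08,-0.2,0],"yaw":0,"claw":1},
  {"offset":[-0.08,-0.32,0],"yaw":0,"claw":1},
  {"offset":[-0.08,-0.44,0],"yaw":0,"claw":1},
  {"offset":[-0.08,-0.54,0],"yaw":0,"claw":1},
  {"offset":[-0.08,-0.6,0],"yaw":0,"claw":1},
  {"offset":[-0.08,-0.6,0],"yaw":0,"claw":1},
])

```text
time: 57.5
ee_pos: [0.4148, 0.3081, 0.1831]
tcp_rot: [180.0, 0.0, -26.3]
wrist_force: [0.3, -1.0, -1.5]
opening: 0.0543
grasp_force: 32.5
```

```bash
python3 - <<'E' 2>/dev/null
from h import *
S=V("scene")
go((.4432+.0013,.359-.0007,.183),-26.2)
cv2.imwrite("pics/s8.png",cv2.convertScaleAbs(cv2.resize(S.p[150:270,380:520],None,fx=4.5,fy=4.5,interpolation=cv2.INTER_CUBIC),alpha=1.8,beta=15)[:,:,::-1])
E
```

```text
t 57.55 at [0.4147 0.3079 0.1832] yaw -26.26 q6 -117.1 -> units [ 0.044 -0.584  0.002] yaw -0.0004
```

View pics/s8.png

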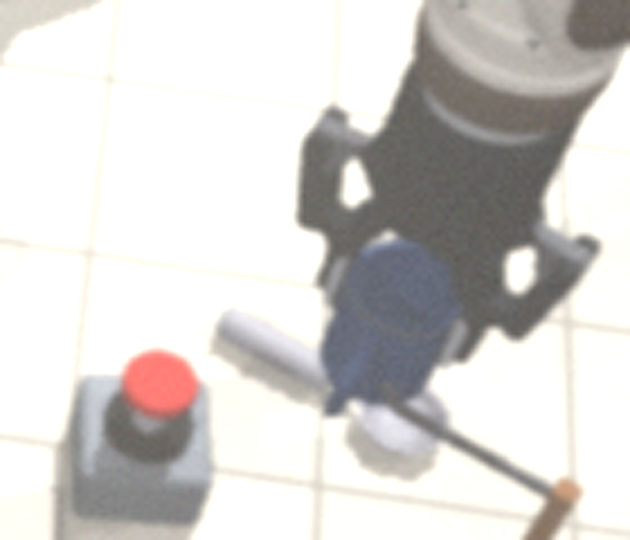

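servo_tool([
  {"offset":[0.01,-0.08,0],"yaw":0,"claw":1},
  {"offset":[0.01,-0.16,0],"yaw":0,"claw":1},
  {"offset":[0.01,-0.24,0],"yaw":0,"claw":1},
  {"offset":[0.01,-0.32,0],"yaw":0,"claw":1},
  {"offset":[0.01,-0.32,0],"yaw":0,"claw":1},
])

```text
time: 58.18
ee_pos: [0.4299, 0.3366, 0.183]
tcp_rot: [180.0, 0.0, -26.3]
wrist_force: [-0.4, 0.3, -1.1]
opening: 0.0541
grasp_force: 32.5
```

```bash
python3 - <<'E' 2>/dev/null
from h import *
S=V("scene")
go((.4419,.3597,.183),-26.2)
cv2.imwrite("pics/s9.png",cv2.convertScaleAbs(cv2.resize(S.p[150:270,380:520],None,fx=4.5,fy=4.5,interpolation=cv2.INTER_CUBIC),alpha=1.8,beta=15)[:,:,::-1])
E
```

```text
t 58.23 at [0.4298 0.3363 0.1831] yaw -26.25 q6 -115.7 -> units [ 0.006 -0.263  0.001] yaw -0.0003
```

View pics/s9.png

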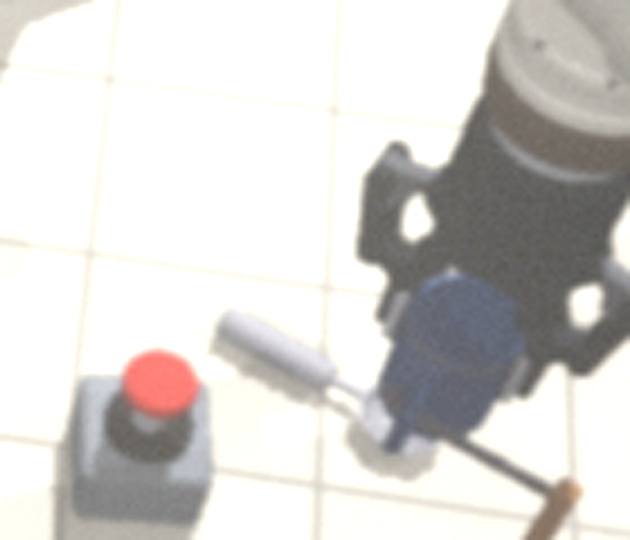

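servo_tool([
  {"offset":[0.01,-0.08,0],"yaw":0,"claw":1},
  {"offset":[0.01,-0.16,0],"yaw":0,"claw":1},
  {"offset":[0.01,-0.23,0],"yaw":0,"claw":1},
  {"offset":[0.01,-0.26,0],"yaw":0,"claw":1},
  {"offset":[0.01,-0.26,0],"yaw":0,"claw":1},
])

```text
time: 58.85
ee_pos: [0.4422, 0.3592, 0.1832]
tcp_rot: [180.0, 0.0, -26.3]
wrist_force: [0.1, 0.3, -0.9]
opening: 0.0544
grasp_force: 32.5
```

servo_tool([
  {"offset":[0,0,0.04],"yaw":0,"claw":1},
  {"offset":[0,0,0.08],"yaw":0,"claw":1},
  {"offset":[0,0,0.12],"yaw":0,"claw":1},
  {"offset":[0,0,0.14],"yaw":0,"claw":1},
  {"offset":[0,0,0.14],"yaw":0,"claw":1},
])

```text
time: 59.48
ee_pos: [0.4421, 0.3589, 0.1691]
tcp_rot: [180.0, 0.0, -26.3]
wrist_force: [-0.1, 0.4, -0.6]
opening: 0.0542
grasp_force: 32.5
```

servo_tool([
  {"offset":[0,0,0.01],"yaw":0,"claw":1},
  {"offset":[0,0,0.02],"yaw":0,"claw":1},
  {"offset":[0,0,0.02],"yaw":0,"claw":1},
])

```text
time: 59.85
ee_pos: [0.4422, 0.359, 0.1673]
tcp_rot: [-180.0, -0.0, -26.3]
wrist_force: [-1.2, 0.5, -0.8]
opening: 0.0539
grasp_force: 32.5
```

servo_tool([
  {"offset":[0,0,0.01],"yaw":0,"claw":1},
  {"offset":[0,0,0.01],"yaw":0,"claw":1},
  {"offset":[0,0,0.01],"yaw":0,"claw":1},
])

```text
time: 60.22
ee_pos: [0.4423, 0.3591, 0.1667]
tcp_rot: [-180.0, -0.0, -26.3]
wrist_force: [-0.6, -0.9, 3.9]
opening: 0.054
grasp_force: 33.0
```

servo_tool([
  {"offset":[0,0,0],"yaw":0,"claw":0},
  {"offset":[0,0,0],"yaw":0,"claw":0},
  {"offset":[0,0,0],"yaw":0,"claw":0},
  {"offset":[0,0,0],"yaw":0,"claw":0},
  {"offset":[0,0,0],"yaw":0,"claw":0},
  {"offset":[0,0,0],"yaw":0,"claw":0},
  {"offset":[0,0,0],"yaw":0,"claw":0},
  {"offset":[0,0,0],"yaw":0,"claw":0},
  {"offset":[0,0,-0.2],"yaw":0,"claw":0},
  {"offset":[0,0,-0.5],"yaw":0,"claw":0},
  {"offset":[0,0,-0.9],"yaw":0,"claw":0},
  {"offset":[0,0,-0.9],"yaw":0,"claw":0},
])

```text
time: 61.72
ee_pos: [0.4429, 0.3596, 0.2597]
tcp_rot: [-179.7, -0.1, -26.3]
wrist_force: [0.4, -0.2, 0.1]
opening: 0.0857
grasp_force: 0.0
```

servo_tool([
  {"offset":[0,0.4,0],"yaw":0,"claw":0},
  {"offset":[0,0.9,0],"yaw":0,"claw":0},
  {"offset":[0,1,0],"yaw":0,"claw":0},
])

```text
time: 62.1
ee_pos: [0.3968, 0.2675, 0.256]
tcp_rot: [180.0, 0.0, -26.3]
wrist_force: [0.9, 0.4, 0.8]
opening: 0.0853
grasp_force: 0.0
```

servo_tool([
  {"offset":[0,0.5,0],"yaw":0,"claw":0},
  {"offset":[0.1,1,0],"yaw":0,"claw":0},
  {"offset":[0.1,1,0],"yaw":0,"claw":0},
])

```text
time: 62.48
ee_pos: [0.3622, 0.1735, 0.2564]
tcp_rot: [-180.0, -0.0, -26.4]
wrist_force: [0.7, 0.0, 0.2]
opening: 0.0853
grasp_force: 0.0
```

servo_tool([
  {"offset":[0.2,0.5,0],"yaw":0,"claw":0},
  {"offset":[0.3,1,0],"yaw":0,"claw":0},
  {"offset":[0.3,1,0],"yaw":0,"claw":0},
  {"offset":[0.3,1,0],"yaw":0,"claw":0},
  {"offset":[0.3,1,0],"yaw":0,"claw":0},
  {"offset":[0.3,1,0],"yaw":0,"claw":0},
])

```text
time: 63.22
ee_pos: [0.3454, 0.0731, 0.256]
tcp_rot: [180.0, 0.0, -26.2]
wrist_force: [-0.4, -0.2, -1.1]
opening: 0.0853
grasp_force: 0.0
```

```bash
python3 - <<'E' 2>/dev/null
from h import *
S=V("scene");T=V("top"); print(deck(S),deck(T)); go((.3,0,.2))
for nm,v in(("T",T),("S",S)):
    W=v.W; k=(np.hypot(W[...,0]-.529,W[...,1]+.233)<.025)&(W[...,2]>.1035)&(W[...,2]<.112);u=np.argwhere(k); print("post",nm,len(u),len(u) and v.ray(u[:,1].mean(),u[:,0].mean(),.107).round(4))
a=cv2.resize(S.p[170:370,120:520],None,fx=1.95,fy=1.95,interpolation=cv2.INTER_CUBIC)
cv2.imwrite("pics/s10.png",cv2.convertScaleAbs(a,alpha=1.8,beta=15)[:,:,::-1])
E
```

```text
[[0.6092, -0.3329], [0.6104, -0.2329], [0.6121, -0.1358]] [[0.6077, -0.3336], [0.6096, -0.1343], [0.6087, -0.2337]]
t 63.33 at [0.3453 0.0728 0.2561] yaw -26.21 q6 -141.9 -> units [-0.085  0.854  0.561] yaw 0
post T 21 [ 0.5274 -0.2314  0.107 ]
post S 36 [ 0.5305 -0.2298  0.107 ]
```

View pics/s10.png

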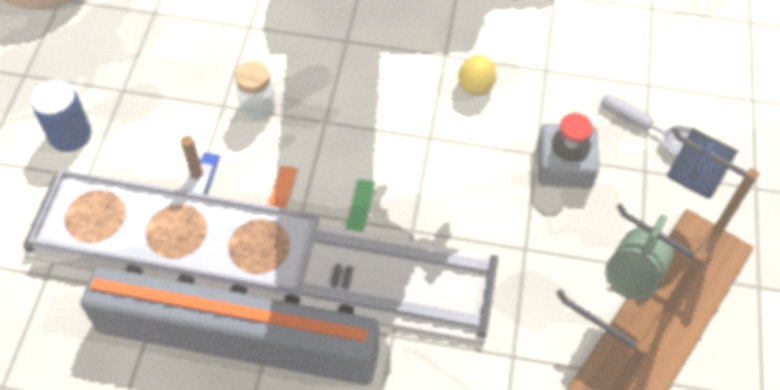

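```bash
python3 - <<'E' 2>/dev/null
from h import *
for i in range(2):
    S=V("scene");T=V("top")
    for n,c,m in(("navy",(.48,.34),((100,30,10),(128,255,150))),("sage",(.587,.289),SAGE)):
        for v in(S,T):
            W=v.W;k=(v.mask(*m)>0)&(np.hypot(W[...,0]-c[0],W[...,1]-c[1])<.08)&(W[...,2]>.03);P=W[k]
            print(n,len(P),P.mean(0).round(3),"z",np.percentile(P[:,2],[2,50,98]).round(3))
E
```

```text
navy 459 [0.469 0.349 0.142] z [0.117 0.137 0.177]
navy 612 [0.451 0.349 0.136] z [0.1   0.135 0.175]
sage 740 [0.599 0.285 0.12 ] z [0.084 0.116 0.174]
sage 562 [0.59  0.281 0.135] z [0.1   0.134 0.173]
navy 561 [0.483 0.341 0.138] z [0.118 0.134 0.176]
navy 555 [0.474 0.336 0.137] z [0.096 0.136 0.175]
sage 754 [0.599 0.285 0.121] z [0.084 0.118 0.174]
sage 574 [0.589 0.281 0.135] z [0.1   0.135 0.175]
```

Navy is hanging but still swinging. I'll let it settle.

servo_tool([
  {"offset":[0,0,0],"yaw":0,"claw":0},
  {"offset":[0,0,0],"yaw":0,"claw":0},
  {"offset":[0,0,0],"yaw":0,"claw":0},
  {"offset":[0,0,0],"yaw":0,"claw":0},
  {"offset":[0,0,0],"yaw":0,"claw":0},
  {"offset":[0,0,0],"yaw":0,"claw":0},
  {"offset":[0,0,0],"yaw":0,"claw":0},
  {"offset":[0,0,0],"yaw":0,"claw":0},
  {"offset":[0,0,0],"yaw":0,"claw":0},
  {"offset":[0,0,0],"yaw":0,"claw":0},
  {"offset":[0,0,0],"yaw":0,"claw":0},
  {"offset":[0,0,0],"yaw":0,"claw":0},
])

```text
time: 65.03
ee_pos: [0.3452, 0.0723, 0.2563]
tcp_rot: [180.0, 0.0, -26.3]
wrist_force: [-0.4, -1.2, 0.2]
opening: 0.0851
grasp_force: 0.0
```

servo_tool([
  {"offset":[0,0,0],"yaw":0,"claw":0},
  {"offset":[0,0,0],"yaw":0,"claw":0},
  {"offset":[0,0,0],"yaw":0,"claw":0},
  {"offset":[0,0,0],"yaw":0,"claw":0},
  {"offset":[0,0,0],"yaw":0,"claw":0},
  {"offset":[0,0,0],"yaw":0,"claw":0},
  {"offset":[0,0,0],"yaw":0,"claw":0},
  {"offset":[0,0,0],"yaw":0,"claw":0},
  {"offset":[0,0,0],"yaw":0,"claw":0},
  {"offset":[0,0,0],"yaw":0,"claw":0},
  {"offset":[0,0,0],"yaw":0,"claw":0},
  {"offset":[0,0,0],"yaw":0,"claw":0},
])

```text
time: 66.53
ee_pos: [0.3452, 0.0723, 0.2563]
tcp_rot: [180.0, 0.0, -26.3]
wrist_force: [0.7, 0.5, -0.2]
opening: 0.0852
grasp_force: 0.0
```

servo_tool([
  {"offset":[0,0,0],"yaw":0,"claw":0},
  {"offset":[0,0,0],"yaw":0,"claw":0},
  {"offset":[0,0,0],"yaw":0,"claw":0},
  {"offset":[0,0,0],"yaw":0,"claw":0},
  {"offset":[0,0,0],"yaw":0,"claw":0},
  {"offset":[0,0,0],"yaw":0,"claw":0},
  {"offset":[0,0,0],"yaw":0,"claw":0},
  {"offset":[0,0,0],"yaw":0,"claw":0},
  {"offset":[0,0,0],"yaw":0,"claw":0},
  {"offset":[0,0,0],"yaw":0,"claw":0},
  {"offset":[0,0,0],"yaw":0,"claw":0},
  {"offset":[0,0,0],"yaw":0,"claw":0},
])

```text
time: 68.03
ee_pos: [0.3452, 0.0723, 0.2563]
tcp_rot: [180.0, -0.0, -26.3]
wrist_force: [-0.5, 0.5, -0.3]
opening: 0.0854
grasp_force: 0.0
```

```bash
python3 - <<'E' 2>/dev/null
from h import *
for i in range(2):
    S=V("scene");T=V("top")
    for n,c,m in(("navy",(.48,.34),((100,30,10),(128,255,150))),("sage",(.587,.289),SAGE)):
        for v in(S,T):
            W=v.W;k=(v.mask(*m)>0)&(np.hypot(W[...,0]-c[0],W[...,1]-c[1])<.08)&(W[...,2]>.03);P=W[k]
            print(n,len(P),P.mean(0).round(3),"z",np.percentile(P[:,2],[2,50,98]).round(3))
T0=V("top","pics/top0.npz")
for n,lo,hi,b in(("jar",(10,70,90),(25,255,255),(370,270,400,300)),("tin",(0,0,110),(180,40,255),(455,236,485,262)),("spoon",(110,4,60),(170,40,140),(160,285,222,328))):
    r=[]
    for v in(T0,T):
        h=(v.W[...,2]>.05)|(n=="spoon"); m=(v.mask(lo,hi,b)>0)&h; u=np.argwhere(m); r.append((len(u),u.mean(0).round(1).tolist()))
    print(n,r)
cv2.imwrite("pics/t11.png",cv2.convertScaleAbs(cv2.resize(T.p[140:340,140:490],None,fx=2.28,fy=2.28,interpolation=cv2.INTER_CUBIC),alpha=1.7,beta=10)[:,:,::-1])
E
```

```text
navy 573 [0.487 0.34  0.138] z [0.118 0.135 0.176]
navy 576 [0.464 0.342 0.135] z [0.099 0.135 0.175]
sage 749 [0.599 0.286 0.121] z [0.083 0.118 0.175]
sage 573 [0.589 0.281 0.135] z [0.099 0.134 0.175]
navy 566 [0.483 0.341 0.138] z [0.118 0.135 0.175]
navy 587 [0.461 0.344 0.135] z [0.101 0.134 0.175]
sage 748 [0.6   0.286 0.12 ] z [0.084 0.116 0.174]
sage 568 [0.589 0.281 0.135] z [0.1   0.135 0.174]
jar [(231, [282.2, 383.9]), (227, [282.1, 384.0])]
tin [(315, [247.0, 471.9]), (312, [247.0, 471.9])]
spoon [(359, [306.5, 187.5]), (359, [306.6, 187.4])]
```

View pics/t11.png

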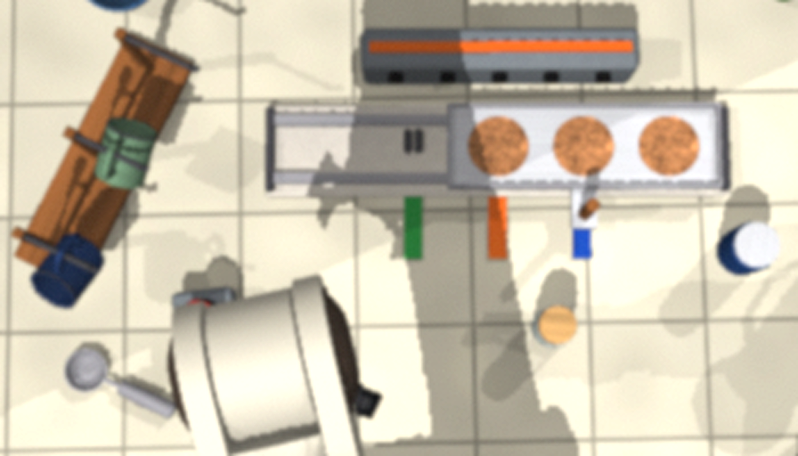

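Both cups hang on the stand (crop 125,152 and 68,270). The carrier is at blue (583,145), and the jar, tin and spoon haven't moved. I'll wait a little longer for the swing to die, then hand in.

servo_tool([
  {"offset":[0,0,0],"yaw":0,"claw":0},
  {"offset":[0,0,0],"yaw":0,"claw":0},
  {"offset":[0,0,0],"yaw":0,"claw":0},
  {"offset":[0,0,0],"yaw":0,"claw":0},
  {"offset":[0,0,0],"yaw":0,"claw":0},
  {"offset":[0,0,0],"yaw":0,"claw":0},
  {"offset":[0,0,0],"yaw":0,"claw":0},
  {"offset":[0,0,0],"yaw":0,"claw":0},
  {"offset":[0,0,0],"yaw":0,"claw":0},
  {"offset":[0,0,0],"yaw":0,"claw":0},
  {"offset":[0,0,0],"yaw":0,"claw":0},
  {"offset":[0,0,0],"yaw":0,"claw":0},
])

```text
time: 69.72
ee_pos: [0.3452, 0.0723, 0.2563]
tcp_rot: [-180.0, -0.0, -26.3]
wrist_force: [1.0, 0.2, -0.5]
opening: 0.085
grasp_force: 0.0
```

servo_tool([
  {"offset":[0,0,0],"yaw":0,"claw":0},
  {"offset":[0,0,0],"yaw":0,"claw":0},
  {"offset":[0,0,0],"yaw":0,"claw":0},
  {"offset":[0,0,0],"yaw":0,"claw":0},
  {"offset":[0,0,0],"yaw":0,"claw":0},
  {"offset":[0,0,0],"yaw":0,"claw":0},
  {"offset":[0,0,0],"yaw":0,"claw":0},
  {"offset":[0,0,0],"yaw":0,"claw":0},
  {"offset":[0,0,0],"yaw":0,"claw":0},
  {"offset":[0,0,0],"yaw":0,"claw":0},
  {"offset":[0,0,0],"yaw":0,"claw":0},
  {"offset":[0,0,0],"yaw":0,"claw":0},
])

```text
time: 71.22
ee_pos: [0.3452, 0.0723, 0.2563]
tcp_rot: [180.0, -0.0, -26.3]
wrist_force: [-0.0, -0.6, -0.3]
opening: 0.0855
grasp_force: 0.0
```

servo_tool([
  {"offset":[0,0,0],"yaw":0,"claw":0},
  {"offset":[0,0,0],"yaw":0,"claw":0},
  {"offset":[0,0,0],"yaw":0,"claw":0},
  {"offset":[0,0,0],"yaw":0,"claw":0},
  {"offset":[0,0,0],"yaw":0,"claw":0},
  {"offset":[0,0,0],"yaw":0,"claw":0},
  {"offset":[0,0,0],"yaw":0,"claw":0},
  {"offset":[0,0,0],"yaw":0,"claw":0},
  {"offset":[0,0,0],"yaw":0,"claw":0},
  {"offset":[0,0,0],"yaw":0,"claw":0},
  {"offset":[0,0,0],"yaw":0,"claw":0},
  {"offset":[0,0,0],"yaw":0,"claw":0},
])

```text
time: 72.72
ee_pos: [0.3453, 0.0723, 0.2563]
tcp_rot: [-180.0, -0.0, -26.3]
wrist_force: [-0.9, 0.7, 0.7]
opening: 0.0851
grasp_force: 0.0
```

```bash
python3 - <<'E' 2>/dev/null
from h import *
for i in range(3):
    T=V("top");W=T.W;k=(T.mask((100,30,10),(128,255,150))>0)&(np.hypot(W[...,0]-.48,W[...,1]-.34)<.08)&(W[...,2]>.03);print(W[k].mean(0).round(4))
print(job_done())
E
```

```text
[0.4647 0.3414 0.1351]
[0.4649 0.3414 0.1349]
[0.4648 0.3412 0.135 ]
the job is handed in; nothing more can be done
None
```

Job handed in at about 73 s: both cups present (sage, navy; mustard was absent) rode the carrier through all three stations with the plunger pressed to its stop at the dryer and now hang on the stand, the carrier is at the blue mark, and the jar, tin and spoon did not move; navy was knocked a few cm aside on the deck at the last station but stayed standing and was picked up from there.

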